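# Stack drilled plates on locating pins under a guard cover

## Task

Swing the clear cover of the pinned fixture fully up and stack all the drilled aluminium plates on it, lowering each over both locating pins until it rests flush, with exactly one white separator sheet laid squarely between each plate and the next, none below the bottom plate or on the top one. Then lower the cover gently until it is fully down on its stop posts and let go; leave any spare separator lying on the bench and the other things on the bench where they are.

Things in the scene. Friction and masses are not known exactly. Their poses are not given: they have to be found in the camera images.
- seat (a point): Middle of the top face of the fixture's seat, 18 mm above the bench: a raised steel strip 130 mm long (x) by 34 mm wide (y), z up. Two fixed upright 10 mm pins stand on its x axis, 50 mm to either side of this point, and rise 62 mm above it (the last 7 mm taper to 5 mm).
- fixture: Fixed dark steel base, 260 (x) x 255 (y, from -95 to +160) x 10 mm, carrying the seat and the cover; origin on the bench right below seat, same axes. Two 16 mm stop posts for the cover stand at x +-100, y -75 mm, two hinge posts at x +-100, y +145 mm, to 88 and 96 mm above the bench.
- cover (a joint): Angle of the clear hinged cover: 0 = level, down on its stop posts, 70 mm above the seat (clears the tallest stack); grows as its free edge rises, up to the stop at 1.62 rad (upright). Starts nearly down. A stiff friction hinge holds it at any angle; about 5 N at the bar moves it.
- cover_bar (a point): Middle of the cover's handle, moving with it: a round black bar 10 mm thick, 130 mm long, parallel to the hinge and 240 mm from its axis, 40 mm of free gap to the edge of the panel, so it can be pinched from above at any angle. Cover down: 74 mm above the seat, 100 mm to its -y side.
- cover_hinge (a point): Middle of the cover's hinge axis, which runs along the x axis of the seat, 140 mm to the seat's +y side and 74 mm above it. Opening lifts the bar from the -y side up and over towards +y.
- plate1: Loose drilled aluminium plate, 130 (x) x 46 (y) x 10 (z) mm, about 170 g, origin at its centre; two 13 mm through holes on its x axis 50 mm to either side of the centre, for the pins of the fixture. It starts flat on the bench. All plates are alike and either end or face will do; one of the four may be absent.
- plate2: Loose drilled aluminium plate, 130 (x) x 46 (y) x 10 (z) mm, about 170 g, origin at its centre; two 13 mm through holes on its x axis 50 mm to either side of the centre, for the pins of the fixture. It starts flat on the bench. All plates are alike and either end or face will do; one of the four may be absent.
- plate3: Loose drilled aluminium plate, 130 (x) x 46 (y) x 10 (z) mm, about 170 g, origin at its centre; two 13 mm through holes on its x axis 50 mm to either side of the centre, for the pins of the fixture. It starts flat on the bench. All plates are alike and either end or face will do; one of the four may be absent.
- plate4: Loose drilled aluminium plate, 130 (x) x 46 (y) x 10 (z) mm, about 170 g, origin at its centre; two 13 mm through holes on its x axis 50 mm to either side of the centre, for the pins of the fixture. It starts flat on the bench. All plates are alike and either end or face will do; one of the four may be absent.
- sheet1: Loose stiff white plastic separator sheet, 80 (x) x 40 (y) x 5 (z) mm, about 30 g, no holes, origin at its centre; it starts flat on the bench. It lies between the two pins (80 mm against a gap of 90 mm), long side along the row of pins. All three are alike; there may be one more than needed.
- sheet2: Loose stiff white plastic separator sheet, 80 (x) x 40 (y) x 5 (z) mm, about 30 g, no holes, origin at its centre; it starts flat on the bench. It lies between the two pins (80 mm against a gap of 90 mm), long side along the row of pins. All three are alike; there may be one more than needed.
- sheet3: Loose stiff white plastic separator sheet, 80 (x) x 40 (y) x 5 (z) mm, about 30 g, no holes, origin at its centre; it starts flat on the bench. It lies between the two pins (80 mm against a gap of 90 mm), long side along the row of pins. All three are alike; there may be one more than needed.
- bracket: Bystander: black steel L bracket with a thumb screw, about 105 x 45 x 28 mm, lying among the plates and sheets; origin under its middle. Not to be disturbed.
- caliper: Bystander: steel caliper 200 mm long, lying behind the work; origin under its middle. Not to be disturbed.
- oil: Bystander: yellow oil bottle 48 mm across and 130 mm tall, standing behind the work; origin under its middle. Not to be disturbed.
- pot: Bystander: dark metal cup 64 mm across and 60 mm tall, standing behind the fixture; origin under its middle. Not to be disturbed.
Things that resemble listed ones, but are neither listed nor needed, are in the scene too. Leave any brown look-alike of the plate3 alone.

How it is judged:
By the outcome, as a careful person would: the job done as asked, in the order asked, and still so for the second after the job is handed in, with the robot touching nothing.
Of plate1, plate2, plate3, plate4 only 3 to 4 are there at a start; the rules pass over those that are not, and their reading is None.
At some moment in a run one of plate1, plate2, plate3, plate4 may be knocked a few centimetres aside while the robot is not near it.
Once in a run the grip may slacken for a moment while it holds something.
It also fails if it takes over 210 s, if anything falls off the work surface, if the arm or the gripper's body presses on something with over 40 N, if the wrist force passes 120 N, or if a joint passes its speed limit or range.

## Robot

A 6-joint arm with a two-finger parallel gripper is mounted at the origin on the work surface. World frame = base frame: x ahead of the robot, y to its left, z up, the work surface at z = 0. Lengths are in m, angles in rad, forces in N, time in s.
With the tool pointing down it reaches from about 0.375 to 0.9 m from the base axis. Payload 3.1 kg.
Tool frame: the origin (TCP) lies on the centre line of the jaws, within the pads' length; the fingertips stand manip.finger_overhang ahead of it and the grasp point (between the pads) lies 11 mm behind it (manip.finger_overhang is the distance from the TCP to the fingertips, in m); y points along the fingers, z is the direction in which the jaws open and shut, and the axes are right-handed (so a half turn about y gives the same grasp; the last joint's range is limited). The gripper opens to 85 mm and grips with 20 to 120 N. Pads are 22 mm wide; open, the fingers measure 114 mm over their backs; the gripper's body (76 mm by 85 mm) begins 54 mm behind the grasp point. The pads swing forward as they close: fully open they stand 13 mm farther back than shut.
Start: joints at [1.048, 0.527, 1.433, -0, 1.181, -0.178], TCP at [0.211, 0.588, 0.239] pointing down, gripper open.
Joint ranges: [-3.08, 3.08], [-0.75, 2.2], [0.22, 2.44], [-1.43, 4.57], [0, 2.65], [-2.85, 2.85]. Speed limits (rad/s): [2.79, 2.79, 3.14, 3.14, 3.14, 3.14].

## Interface

Orientations are given as a unit quaternion [x, y, z, w].
In Python, from station import manip gives the robot as it stands.
- The arm moves only by the tool send_rows, never from a script. Its argument "plan" is a list of rows, each an object with "linear": the shift along the tool's x, y, z in units of 30 mm (1.0 is 30 mm), a list of three; "roll": the turn about the tool's y in units of 6 degrees (1.0 is 6 degrees). In form: [{"linear": [tx, ty, tz], "roll": roll}, ...]. A call has exactly 5 rows; each row shifts and turns the commanded pose from where the row before left it, along the tool's axes as they then stand; what a row does not reach is not made up. A row lasts 1/8 s, in which the tool goes at most 62.5 mm and 10.7 degrees, less where a joint would pass 70% of its speed; a pose out of reach is approached as far as the arm can. A call is refused whole if a number of a shift passes 1 or a number of a turn 1, either way. A call with a gripper value outside its range is refused whole. "claw" is the finger opening in mm, from 0 to 85.4, set as the call begins (left out, the last holds). The fingers move at their own pace and stop on an object; "force" is the grip in N (left out, the last holds). Time passes only in rows, so rows that do not move let the fingers close, or fill a call up. It gives the time, the measured TCP pose, the force and the opening at its end, in the units of the state.
- manip.sense(): the state, without advancing time (a new reading comes with each control period).
- manip.snapshot(name): name is "side" or "top" or "wrist"; returns the picture (480x640x3 uint8, blue, green, red); there is no depth.
- manip.get_calibration(name): a dict with "fovy" (degrees; the focal length in pixels is half the picture's height over the tangent of half this angle, whatever the lens; pixels are square), "cx", "cy" (the principal point, pixels), "cam_to_world" (4x4, takes a point from camera to world coordinates); the wrist camera has in their place "tool_from_camera" (4x4, takes a point from camera to tool coordinates, whose origin is the TCP and whose axes are the tool frame's). Camera axes: x right, y down, z forward; pixel columns grow to the right and rows downward; lengths in m; the calibration is good to about 2 mm. A picture is of the moment at which its call begins: read the wrist's pose just before it. get_calibration takes no time and is no camera call.
- manip.sign_off(): hands the job in, once; it reports no verdict.
Trained networks look in the newest picture that a camera, given by its name, has taken for a name from the list of things; names that differ only in an ending like _2 or _b are one class to them, and where a whole thing is asked for, a point or a joint stands for the part that bears it (a point fixed in the world has none). Each returns a list of dicts, best first, with "p" (0 to 1); they miss things now and then, are a little off and sometimes report something else, mostly with a low value. They report only what shows in the picture. A call takes as long as a camera call. They do not tell look-alikes from the thing itself.
- manip.look_for(camera, query): "extent" ([left, top, right, bottom] in pixels, round what is visible of it).
The state is a dict: "t": time; "q": joint angles; "qd": joint speeds; "tau": joint torques, N m; "tcp_pos": TCP position; "tool_rot": TCP orientation; "force": force on the tool from outside, world axes, zero at the start; "ft_torque": the same for the moment, N m; "finger_gap": opening from 0.0 (shut) to 1.0 (fully open).
Only numpy, scipy, OpenCV 4.12 (cv2) and the standard library are available. Lean on these libraries where they do the work, as an engineer would, in place of code of your own. Each camera call takes 0.05 s, during which the arm holds its last target.

## Working session

There is one attempt and no reset: what is moved stays moved. The work goes in short steps, Python scripts to look and compute and a tool call to move; the robot and the scene stay as the last step left them, time stands still between calls to the robot, and variables do not carry over. Pictures are saved under pics/ and viewed, and the job is handed in when it is done.

Besides the shell and the picture viewer there is one more tool, called after "Call:" as a command line: name --argument value ..., lists and objects as JSON in quotes. send_rows: Moves the arm, as the interface text tells. Its arguments: {"type":"object","properties":{"plan":{"type":"array"},"claw":{"type":"number"},"force":{"type":"number"}},"required":["plan"]}

```bash
ls -la; mkdir -p pics
cat > h.py <<'E'
import sys; sys.path.insert(0,'.')
import numpy as np, cv2, json
from station import manip
from scipy.spatial.transform import Rotation as R
def snap(n,f):
    im=manip.snapshot(n); cv2.imwrite('pics/'+f,im); return im
E
python3 - <<'E'
from h import *
for n in('side','top','wrist'):
    snap(n,n+'0.png'); c=manip.get_calibration(n); print(n,{k:(np.round(v,4).tolist()) for k,v in c.items()})
print(manip.sense(), manip.finger_overhang)
E
```

```text
total 12
drwxr-xr-x  3 agent agent 4096 Dec  6 15:28 .
drwxr-xr-x 23 root  root  4096 Dec  6 15:28 ..
drwxr-xr-x  2 agent agent 4096 Dec  6 15:28 pics
side {'fovy': 53.0437, 'cx': 312.5707, 'cy': 241.986, 'cam_to_world': [[-0.9937, -0.0644, 0.0912, 0.5154], [-0.1115, 0.5363, -0.8366, 0.7992], [0.005, -0.8416, -0.5401, 0.5847], [0.0, 0.0, 0.0, 1.0]]}
top {'fovy': 56.5836, 'cx': 317.9316, 'cy': 237.8926, 'cam_to_world': [[-0.011, -0.9853, 0.1703, 0.4228], [-0.9999, 0.0123, 0.0062, 0.0156], [-0.0082, -0.1702, -0.9854, 1.204], [0.0, 0.0, 0.0, 1.0]]}
wrist {'fovy': 70.0006, 'cx': 320.6968, 'cy': 239.254, 'tool_from_camera': [[-0.0006, 0.9606, 0.2778, -0.0708], [-0.0003, -0.2778, 0.9606, -0.135], [1.0, 0.0005, 0.0004, -0.0001], [0.0, 0.0, 0.0, 1.0]]}
{'t': 0.15, 'q': array([ 1.04848238e+00,  5.28266142e-01,  1.43362239e+00,  2.54822572e-05,
        1.18142590e+00, -1.78499976e-01]), 'qd': array([-0.00140039, -0.00093137, -0.00485202, -0.00011752, -0.0012954 ,
       -0.00106448]), 'tau': array([ 6.16774269e-04, -4.42738795e+01, -1.78275007e+01, -1.99261153e-04,
        5.57785141e-03,  1.04726041e-05]), 'tcp_pos': array([0.2103629 , 0.58795173, 0.23854553]), 'tool_rot': array([ 0.69725232, -0.1211789 ,  0.12074531, -0.69611454]), 'force': array([-0.44360127, -0.04861345, -0.51415597]), 'ft_torque': array([-0.04573899,  0.00984015, -0.00319758]), 'finger_gap': 1.0012672684003594} 0.008
```

View pics/top0.png

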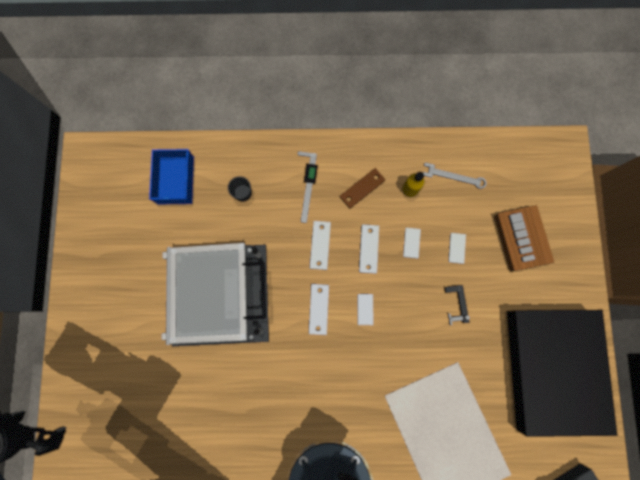

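View pics/side0.png

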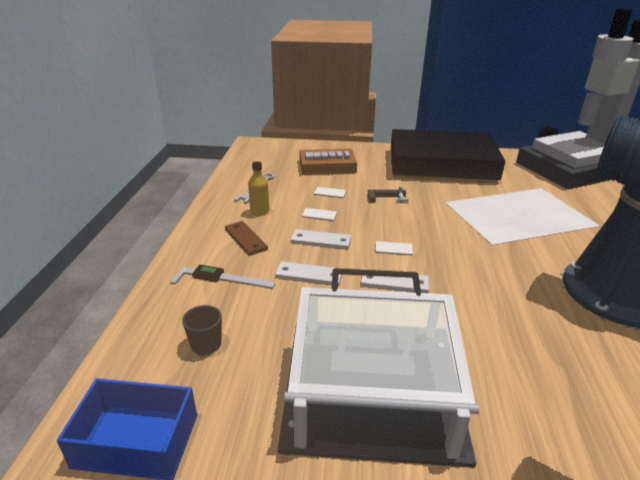

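View pics/wrist0.png

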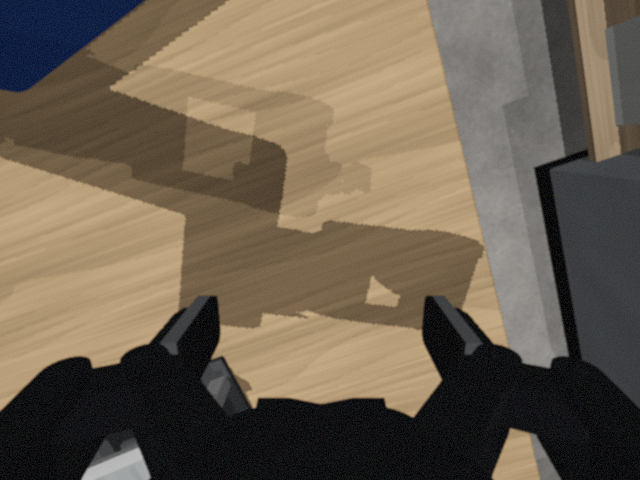

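```bash
cat >> h.py <<'E'
def cam(n,pose=None):
    c=manip.get_calibration(n); f=240/np.tan(np.radians(c['fovy'])/2)
    if n=='wrist':
        if pose is None:
            s=manip.sense(); pose=(s['tcp_pos'],s['tool_rot'])
        T=np.eye(4); T[:3,:3]=R.from_quat(pose[1]).as_matrix(); T[:3,3]=pose[0]
        M=T@np.array(c['tool_from_camera'])
    else: M=np.array(c['cam_to_world'])
    return f,c['cx'],c['cy'],M
def px2w(C,uv,z):
    f,cx,cy,M=C; uv=np.atleast_2d(np.array(uv,float))
    d=np.c_[(uv[:,0]-cx)/f,(uv[:,1]-cy)/f,np.ones(len(uv))]@M[:3,:3].T
    o=M[:3,3]; return o+d*((z-o[2])/d[:,2])[:,None]
def w2px(C,p):
    f,cx,cy,M=C; q=(np.atleast_2d(np.array(p,float))-M[:3,3])@M[:3,:3]
    return np.c_[cx+f*q[:,0]/q[:,2],cy+f*q[:,1]/q[:,2]]
E
python3 - <<'E'
from h import *
C=cam('top')
im=cv2.imread('pics/top0.png')
cv2.imwrite('pics/top0z.png',cv2.resize(im[215:365,150:350],None,fx=4,fy=4,interpolation=cv2.INTER_CUBIC))
for q in('plate1','sheet1','bracket','cover_bar','fixture'):
    print(q)
    for d in manip.look_for('top',q):
        e=np.array(d['extent']); c=[(e[0]+e[2])/2,(e[1]+e[3])/2]
        print(round(d['p'],2),e.round(1).tolist(),px2w(C,c,0.01)[0].round(3))
print(R.from_quat(manip.sense()['tool_rot']).as_matrix().round(3))
print(px2w(C,[(173,246),(245,245),(267,245),(267,341),(170,344)],0.01).round(3))
E
```

```text
plate1
0.95 [340.1, 167.8, 383.9, 207.5] [ 0.769 -0.1    0.01 ]
0.85 [309.8, 221.2, 331.9, 267.6] [0.611 0.015 0.01 ]
0.82 [308.0, 283.4, 327.2, 336.3] [0.436 0.026 0.01 ]
0.74 [360.8, 223.0, 379.1, 273.7] [ 0.599 -0.117  0.01 ]
sheet1
0.92 [402.7, 225.4, 422.5, 258.9] [ 0.614 -0.233  0.01 ]
0.74 [356.2, 292.2, 374.8, 325.4] [ 0.437 -0.1    0.01 ]
0.7 [447.3, 232.4, 467.7, 264.2] [ 0.596 -0.353  0.01 ]
bracket
0.91 [441.9, 284.8, 470.0, 324.4] [ 0.446 -0.34   0.01 ]
cover_bar
0.56 [168.0, 241.5, 266.5, 343.2] [0.485 0.293 0.01 ]
0.31 [439.4, 284.7, 468.8, 323.9] [ 0.447 -0.335  0.01 ]
fixture
0.57 [161.1, 244.1, 268.1, 343.9] [0.481 0.3   0.01 ]
[[ 0.941 -0.     0.337]
 [-0.337 -0.     0.941]
 [-0.    -1.    -0.   ]]
[[0.612 0.417 0.01 ]
 [0.612 0.221 0.01 ]
 [0.611 0.162 0.01 ]
 [0.357 0.159 0.01 ]
 [0.352 0.413 0.01 ]]
```

View pics/top0z.png

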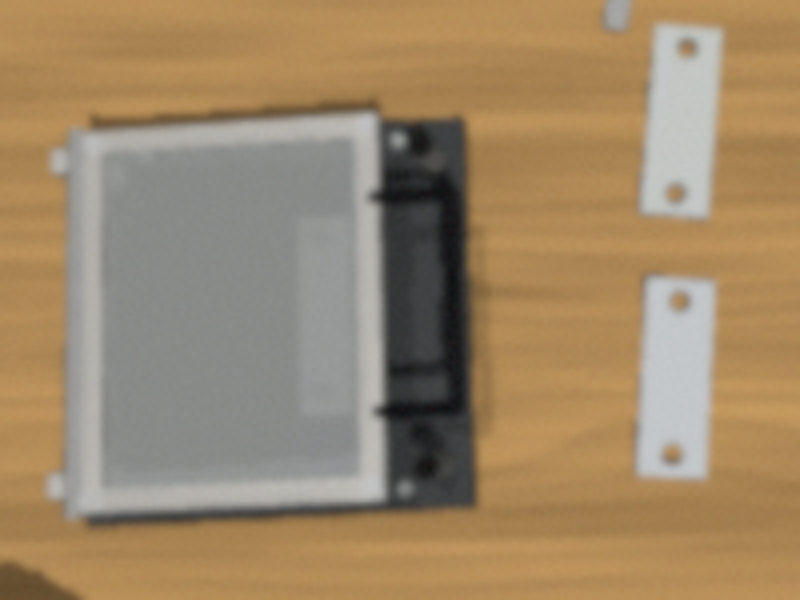

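Call:
send_rows --plan '[{"linear": [0.5, 0, -0.9], "roll": -0.68}, {"linear": [0.5, 0, -0.9], "roll": -0.68}, {"linear": [0.5, 0, -0.9], "roll": -0.68}, {"linear": [0.5, 0, -0.9], "roll": -0.68}, {"linear": [0.5, 0, -0.9], "roll": -0.68}]' --claw 40 --force 40

```text
t: 1.02
tcp_pos: [0.2571, 0.441, 0.2395]
tool_rot: [-0.707, -0.005, 0.005, 0.707]
force: [0.3, 0.9, 0.0]
finger_gap: 0.474
```

Call:
send_rows --plan '[{"linear": [0.8, 0, -0.95], "roll": 0}, {"linear": [0.8, 0, -0.95], "roll": 0}, {"linear": [0.8, 0, -0.95], "roll": 0}, {"linear": [0.8, 0, -0.95], "roll": 0}, {"linear": [0.8, 0, -0.95], "roll": 0}]'

```text
t: 1.65
tcp_pos: [0.3795, 0.3, 0.2396]
tool_rot: [-0.707, -0.005, 0.004, 0.707]
force: [0.2, 0.8, -0.0]
finger_gap: 0.466
```

Call:
send_rows --plan '[{"linear": [0.7, 0, -0.97], "roll": 0}, {"linear": [0.7, 0, -0.97], "roll": 0}, {"linear": [0.7, 0, -0.97], "roll": 0}, {"linear": [0.7, 0, -0.97], "roll": 0}, {"linear": [0.7, 0, -0.97], "roll": 0}]'

```text
t: 2.28
tcp_pos: [0.4861, 0.1557, 0.2395]
tool_rot: [-0.707, -0.004, 0.004, 0.707]
force: [-0.3, 0.4, 0.5]
finger_gap: 0.47
```

Run:
```python
from h import *
s=manip.sense(); print(s['tcp_pos'],R.from_quat(s['tool_rot']).as_matrix().round(4).tolist())
snap('wrist','w1.png')
print(manip.look_for('wrist','cover_bar'))
```

```text
[0.48614529 0.15566582 0.23952374] [[0.9999, 0.0006, -0.0121], [0.0121, 0.0001, 0.9999], [0.0006, -1.0, 0.0001]]
[{'extent': [311.2, 60.1, 640.0, 350.1], 'p': 0.65}]
```

View pics/w1.png

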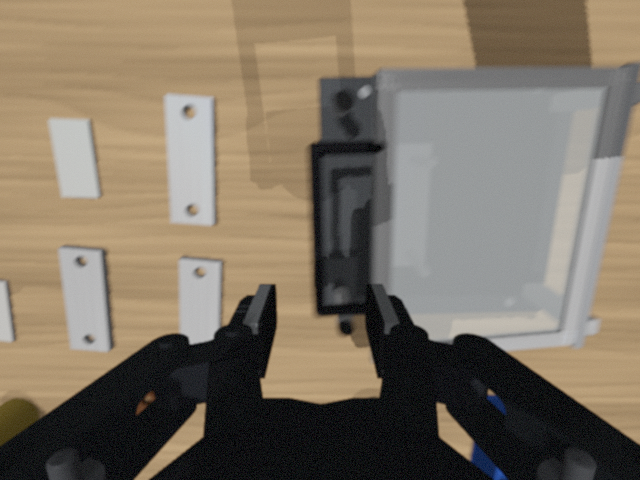

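Run:
```python
from h import *
C=cam('wrist')
for z in(.092,.1,.11): print(px2w(C,[(314,150),(319,306)],z).round(4).tolist())
print(w2px(cam('top'),[[.484,.155,.092],[.484,.155,.11]]))
im=cv2.imread('pics/w1.png'); cv2.imwrite('pics/w1z.png',cv2.resize(im[50:350,290:400],None,fx=2,fy=2))
im=cv2.imread('pics/side0.png'); cv2.imwrite('pics/s0z.png',cv2.resize(im[250:470,270:490],None,fx=2.7,fy=2.7))
```

```text
[[0.4255, 0.1484, 0.092], [0.5629, 0.1534, 0.092]]
[[0.4252, 0.1486, 0.1], [0.5588, 0.1535, 0.1]]
[[0.4249, 0.1487, 0.11], [0.5536, 0.1535, 0.11]]
[[265.20827003 290.51497146]
 [264.28929433 290.11797268]]
```

View pics/w1z.png

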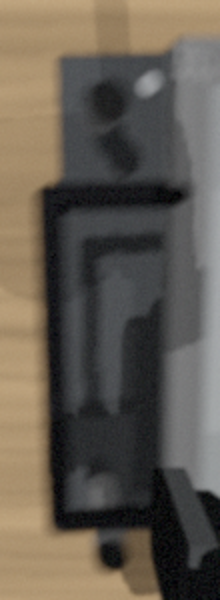

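View pics/s0z.png

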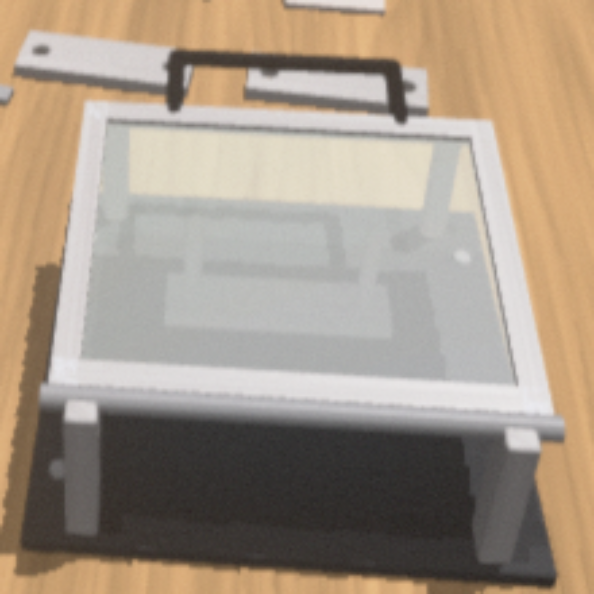

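Call:
send_rows --plan '[{"linear": [0.17, 0.9, -0.1], "roll": -0.15}, {"linear": [0, 0.95, 0], "roll": 0}, {"linear": [0, 0.95, 0], "roll": 0}, {"linear": [0, 0.95, 0], "roll": 0}, {"linear": [0, 0.9, 0], "roll": 0}]' --claw 28

```text
t: 3.0
tcp_pos: [0.4901, 0.1544, 0.0991]
tool_rot: [-0.707, -0.01, 0.01, 0.707]
force: [1.3, 0.0, -0.1]
finger_gap: 0.325
```

Run:
```python
from h import *
s=manip.sense(); print(s['tcp_pos'],s['force'])
snap('wrist','w2.png');snap('side','s2.png')
```

```text
[0.49009995 0.15438079 0.09906909] [ 1.29989893  0.04157639 -0.07626482]
```

View pics/w2.png

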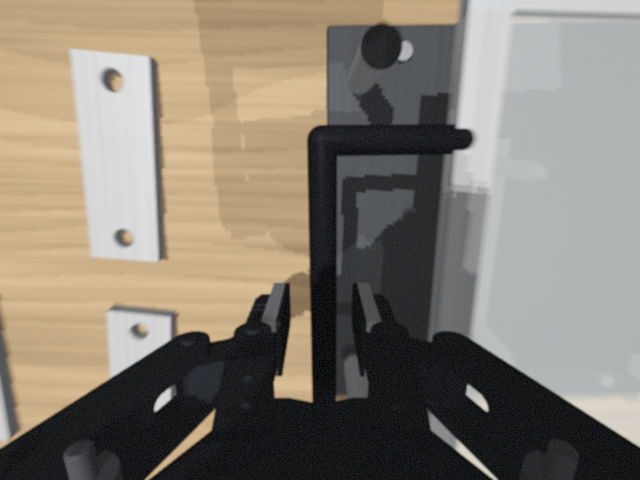

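View pics/s2.png

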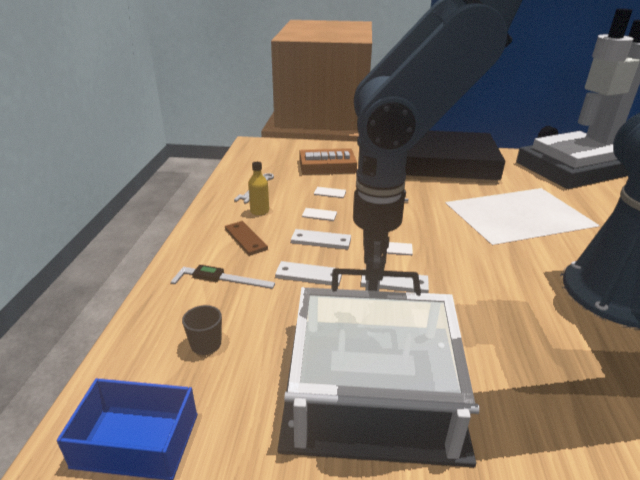

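Call:
send_rows --plan '[{"linear": [0, 0.25, 0], "roll": 0}, {"linear": [0, 0, 0], "roll": 0}, {"linear": [0, 0, 0], "roll": 0}, {"linear": [0, 0, 0], "roll": 0}, {"linear": [0, 0, 0], "roll": 0}]' --claw 0 --force 35

```text
t: 3.72
tcp_pos: [0.491, 0.1552, 0.0927]
tool_rot: [-0.706, -0.01, 0.009, 0.708]
force: [0.7, 5.3, -6.3]
finger_gap: 0.108
```

Run:
```python
from h import *
s=manip.sense(); print(s['tcp_pos'],s['force'],s['finger_gap']*85.4)
# arc
hy,hz=.395,.092
p=np.array([hy-.24*np.cos(.05),hz+.24*np.sin(.05)])
for i in range(1,16):
    a=.05+i*(1.60-.05)/15; q=np.array([hy-.24*np.cos(a),hz+.24*np.sin(a)])
    d=(q-p)/.03; p=q; print(i,round(a,3),'y',(-d[1]).round(2),'z',d[0].round(2),q.round(3))
```

```text
[0.49096744 0.15520261 0.09271505] [ 0.70699832  5.27182332 -6.26996412] 9.259807933189446
1 0.153 y -0.82 z 0.08 [0.158 0.129]
2 0.257 y -0.81 z 0.17 [0.163 0.153]
3 0.36 y -0.79 z 0.25 [0.17  0.177]
4 0.463 y -0.76 z 0.33 [0.18  0.199]
5 0.567 y -0.72 z 0.41 [0.193 0.221]
6 0.67 y -0.67 z 0.48 [0.207 0.241]
7 0.773 y -0.62 z 0.55 [0.223 0.26 ]
8 0.877 y -0.56 z 0.61 [0.241 0.276]
9 0.98 y -0.5 z 0.66 [0.261 0.291]
10 1.083 y -0.42 z 0.71 [0.283 0.304]
11 1.187 y -0.35 z 0.75 [0.305 0.315]
12 1.29 y -0.27 z 0.78 [0.328 0.323]
13 1.393 y -0.19 z 0.8 [0.353 0.328]
14 1.497 y -0.1 z 0.82 [0.377 0.331]
15 1.6 y -0.02 z 0.83 [0.402 0.332]
```

Call:
send_rows --plan '[{"linear": [0, -0.82, 0.08], "roll": 0}, {"linear": [0, -0.81, 0.17], "roll": 0}, {"linear": [0, -0.79, 0.25], "roll": 0}, {"linear": [0, -0.76, 0.33], "roll": 0}, {"linear": [0, -0.72, 0.41], "roll": 0}]'

```text
t: 4.35
tcp_pos: [0.4889, 0.2, 0.2079]
tool_rot: [-0.701, -0.009, 0.008, 0.713]
force: [7.3, 35.8, -34.0]
finger_gap: 0.106
```

Call:
send_rows --plan '[{"linear": [0, 0, 0], "roll": 0}, {"linear": [0, 0, 0], "roll": 0}, {"linear": [0, 0, 0], "roll": 0}, {"linear": [0, 0, 0], "roll": 0}, {"linear": [0, 0, 0], "roll": 0}]'

```text
t: 4.97
tcp_pos: [0.4891, 0.2, 0.208]
tool_rot: [-0.701, -0.009, 0.008, 0.713]
force: [3.8, 30.0, -18.8]
finger_gap: 0.107
```

Run:
```python
from h import *
snap('wrist','w3.png');snap('side','s3.png')
```

```text
(no output)
```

View pics/s3.png

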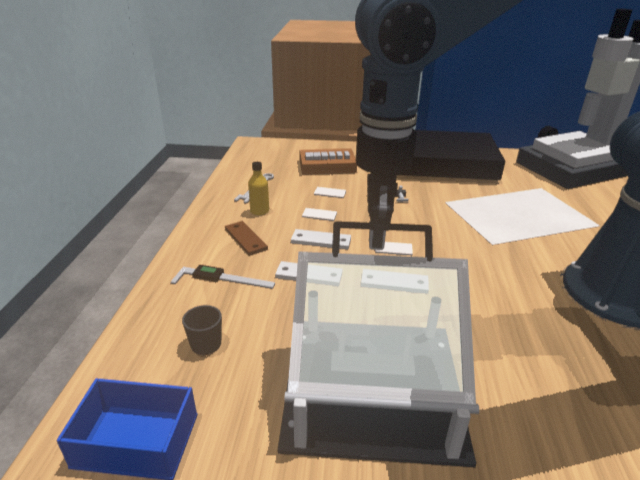

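Run:
```python
from h import *
hy,hz=.395,.092-.024
p=np.array([.193,.2097])
for i in range(1,11):
    a=.623+i*(1.62-.623)/10; q=np.array([hy-.24*np.cos(a),hz+.24*np.sin(a)])
    d=(q-p)/.03; p=q; print(i,round(a,3),'y',(-d[1]).round(2),'z',d[0].round(2),q.round(3))
```

```text
1 0.723 y -0.57 z 0.73 [0.215 0.227]
2 0.822 y -0.57 z 0.56 [0.232 0.244]
3 0.922 y -0.51 z 0.61 [0.25  0.259]
4 1.022 y -0.45 z 0.66 [0.27  0.273]
5 1.122 y -0.38 z 0.7 [0.291 0.284]
6 1.221 y -0.31 z 0.73 [0.313 0.293]
7 1.321 y -0.24 z 0.76 [0.336 0.301]
8 1.421 y -0.16 z 0.78 [0.359 0.305]
9 1.52 y -0.08 z 0.79 [0.383 0.308]
10 1.62 y -0.0 z 0.8 [0.407 0.308]
```

View pics/w3.png

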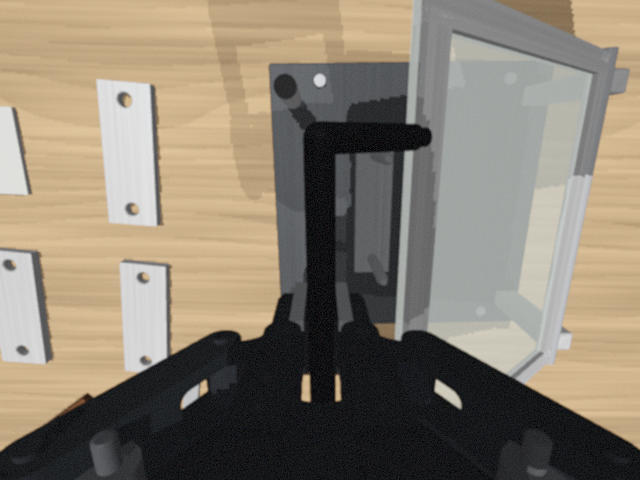

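Call:
send_rows --plan '[{"linear": [0, -0.57, 0.73], "roll": 0}, {"linear": [0, -0.57, 0.56], "roll": 0}, {"linear": [0, -0.51, 0.61], "roll": 0}, {"linear": [0, -0.45, 0.66], "roll": 0}, {"linear": [0, -0.38, 0.7], "roll": 0}]'

```text
t: 5.7
tcp_pos: [0.4857, 0.2877, 0.2839]
tool_rot: [0.708, 0.01, -0.011, -0.706]
force: [0.2, -4.3, -2.6]
finger_gap: 0.102
```

Run:
```python
from h import *
print(manip.sense()['tcp_pos'],manip.sense()['force'])
snap('wrist','w4.png');snap('side','s4.png')
```

```text
[0.48571299 0.28765767 0.2839436 ] [ 0.18221243 -4.26698012 -2.58212606]
```

View pics/s4.png

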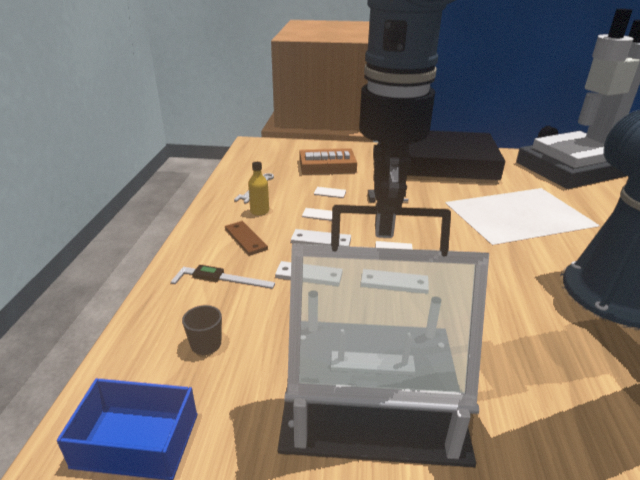

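Call:
send_rows --plan '[{"linear": [0, -0.31, 0.73], "roll": 0}, {"linear": [0, -0.24, 0.76], "roll": 0}, {"linear": [0, -0.16, 0.78], "roll": 0}, {"linear": [0, -0.08, 0.79], "roll": 0}, {"linear": [0, 0, 0.85], "roll": 0}]'

```text
t: 6.42
tcp_pos: [0.4819, 0.4043, 0.309]
tool_rot: [0.708, 0.009, -0.011, -0.706]
force: [-3.0, -5.0, 2.2]
finger_gap: 0.104
```

Call:
send_rows --plan '[{"linear": [0, 0, 0], "roll": 0}, {"linear": [0, 0, 0.1], "roll": 0}, {"linear": [0, 0, 0], "roll": 0}, {"linear": [0, 0, 0], "roll": 0}, {"linear": [0, 0, 0], "roll": 0}]'

```text
t: 7.05
tcp_pos: [0.4819, 0.4055, 0.3092]
tool_rot: [0.709, 0.009, -0.011, -0.705]
force: [-6.2, -7.3, 7.8]
finger_gap: 0.101
```

Run:
```python
from h import *
print(manip.sense()['tcp_pos'],manip.sense()['force'])
snap('wrist','w5.png');snap('side','s5.png')
```

```text
[0.48186083 0.40554984 0.30922817] [-6.15468461 -7.2733167   7.78900513]
```

View pics/s5.png

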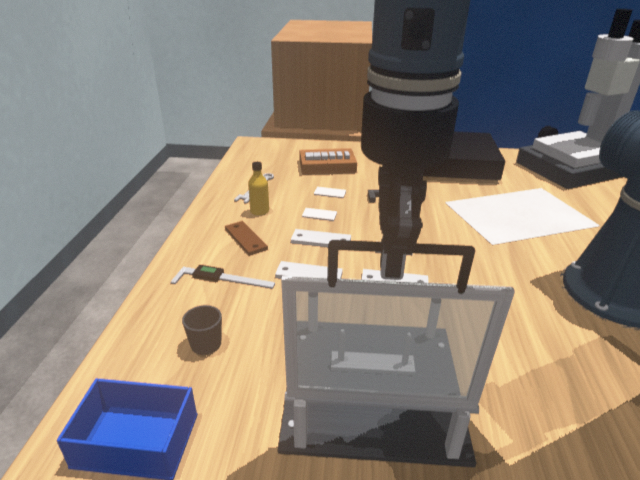

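Call:
send_rows --plan '[{"linear": [0, 0, 0.1], "roll": 0}, {"linear": [0, 0, 0.1], "roll": 0}, {"linear": [0, 0, 0.1], "roll": 0}, {"linear": [0, 0, 0], "roll": 0}, {"linear": [0, 0, 0], "roll": 0}]'

```text
t: 7.78
tcp_pos: [0.4818, 0.4055, 0.3092]
tool_rot: [0.716, 0.007, -0.011, -0.698]
force: [-6.4, -29.3, 13.8]
finger_gap: 0.105
```

Call:
send_rows --plan '[{"linear": [0, 0, -0.1], "roll": 0}, {"linear": [0, 0, -0.1], "roll": 0}, {"linear": [0, 0, 0], "roll": 0}, {"linear": [0, 0, 0], "roll": 0}, {"linear": [0, 0, 0], "roll": 0}]'

```text
t: 8.4
tcp_pos: [0.4819, 0.4055, 0.3092]
tool_rot: [0.711, 0.008, -0.011, -0.703]
force: [-4.9, -14.6, 10.3]
finger_gap: 0.101
```

Call:
send_rows --plan '[{"linear": [0, 0, 0], "roll": 0}, {"linear": [0, 0, 0], "roll": 0}, {"linear": [0, 0, 0], "roll": 0}, {"linear": [0, -0.5, 0], "roll": 0}, {"linear": [0, -1, 0], "roll": 0}]' --claw 30

```text
t: 9.02
tcp_pos: [0.4828, 0.4119, 0.3522]
tool_rot: [0.707, 0.009, -0.011, -0.707]
force: [0.3, -0.5, 0.4]
finger_gap: 0.351
```

Call:
send_rows --plan '[{"linear": [0, -1, 0], "roll": 0}, {"linear": [0, 0, -1], "roll": 0}, {"linear": [0, 0, -1], "roll": 0}, {"linear": [0, 0, -1], "roll": 0}, {"linear": [0, 0, -1], "roll": 0}]'

```text
t: 9.65
tcp_pos: [0.4869, 0.2914, 0.3836]
tool_rot: [-0.707, -0.011, 0.009, 0.707]
force: [-0.1, -0.2, 1.6]
finger_gap: 0.351
```

Run:
```python
from h import *
print(manip.sense()['tcp_pos'],manip.sense()['force'])
snap('wrist','w6.png');snap('side','s6.png')
```

```text
[0.4869466  0.29144593 0.38361158] [-0.08447523 -0.19597489  1.62843919]
```

View pics/s6.png

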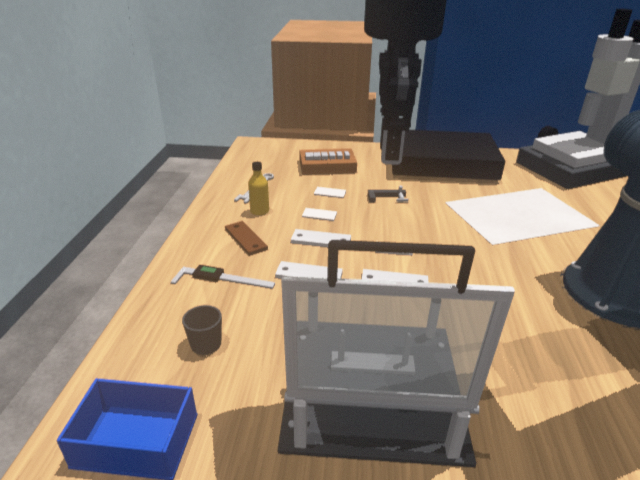

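View pics/w6.png

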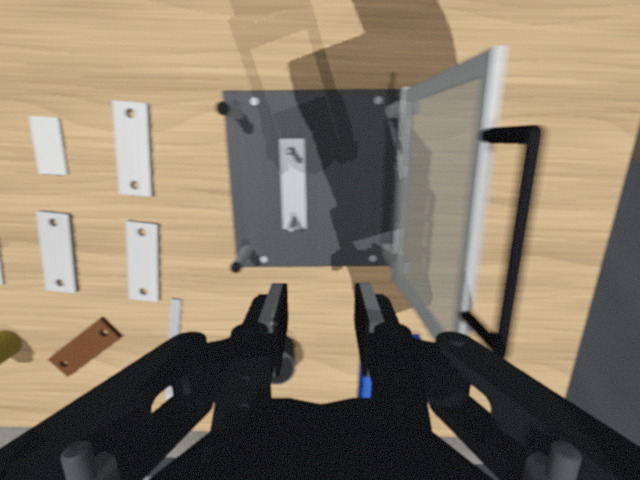

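Call:
send_rows --plan '[{"linear": [-0.2, 1, -0.24], "roll": 0}, {"linear": [-0.2, 1, -0.24], "roll": 0}, {"linear": [-0.2, 1, -0.24], "roll": 0}, {"linear": [-0.2, 1, -0.24], "roll": 0}, {"linear": [-0.2, 1, -0.24], "roll": 0}]'

```text
t: 10.38
tcp_pos: [0.4582, 0.2562, 0.2323]
tool_rot: [-0.707, -0.011, 0.009, 0.707]
force: [1.3, -0.5, -0.1]
finger_gap: 0.349
```

Call:
send_rows --plan '[{"linear": [0, 0, 0], "roll": 0}, {"linear": [0, 0, 0], "roll": 0}, {"linear": [0, 0, 0], "roll": 0}, {"linear": [0, 0, 0], "roll": 0}, {"linear": [0, 0, 0], "roll": 0}]'

```text
t: 11.0
tcp_pos: [0.458, 0.2553, 0.233]
tool_rot: [-0.707, -0.01, 0.01, 0.707]
force: [0.5, 0.1, 0.3]
finger_gap: 0.35
```

Run:
```python
from h import *
s=manip.sense();print(s['tcp_pos'],s['tool_rot'])
im=snap('wrist','w7.png')
cv2.imwrite('pics/w7z.png',cv2.resize(im[60:340,220:420],None,fx=3,fy=3,interpolation=cv2.INTER_CUBIC)[:840])
```

```text
[0.45797696 0.25533674 0.23297331] [-0.70690992 -0.01030636  0.00950632  0.70716461]
```

View pics/w7.png

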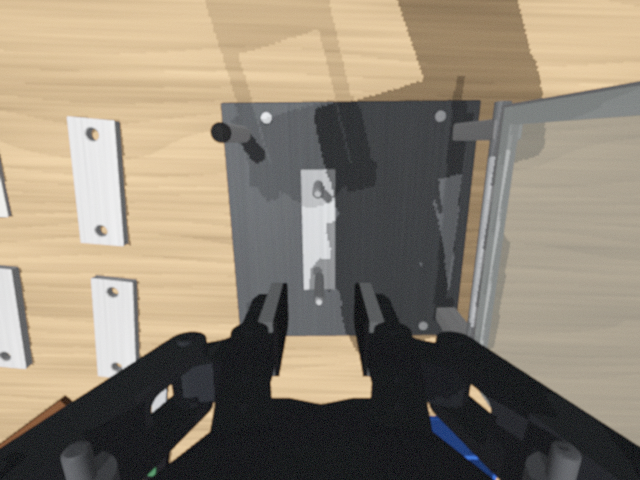

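Run:
```python
from h import *
im=cv2.imread('pics/w7.png')
cv2.imwrite('pics/w7z.png',cv2.resize(im[155:320,270:370],None,fx=3.6*1.0,fy=3.6,interpolation=cv2.INTER_CUBIC))
C=cam('wrist'); c=np.array([.484,.255])
for yaw in(0,.02):
  ux=np.array([np.cos(yaw),np.sin(yaw)]);
  for s in(-.05,.05):
    for z in(.018,.073,.08): print(yaw,s,z,w2px(C,[[*(c+s*ux),z]]).round(1))
def corners(px,z): return px2w(C,px,z).round(4).tolist()
print(corners([(222,103),(480,101),(456,332),(240,336)],.01))
```

```text
0 -0.05 0.018 [[320.9 188. ]]
0 -0.05 0.073 [[321.  196.5]]
0 -0.05 0.08 [[321.  197.9]]
0 0.05 0.018 [[318.3 279.1]]
0 0.05 0.073 [[317.9 301.8]]
0 0.05 0.08 [[317.9 305.2]]
0.02 -0.05 0.018 [[319.9 187.9]]
0.02 -0.05 0.073 [[319.8 196.5]]
0.02 -0.05 0.08 [[319.8 197.8]]
0.02 0.05 0.018 [[319.2 279.1]]
0.02 0.05 0.073 [[319.  301.8]]
0.02 0.05 0.08 [[319.  305.2]]
[[0.3553, 0.1563, 0.01], [0.3463, 0.4073, 0.01], [0.6, 0.4192, 0.01], [0.6126, 0.1643, 0.01]]
```

View pics/w7z.png

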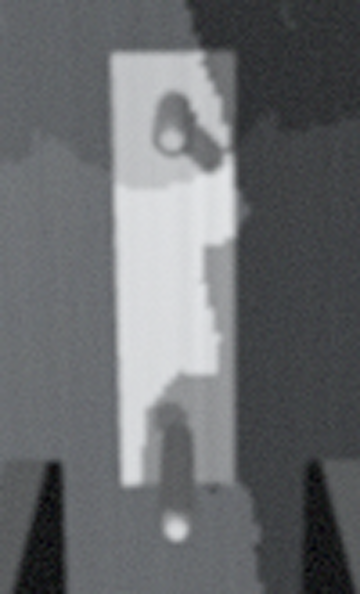

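Run:
```python
from h import *
C=cam('wrist')
z=.079
p=px2w(C,[(317.8,193.4),(318.9,301.4)],z); d=p[1]-p[0]
print('pins',p.round(4).tolist(),np.hypot(*d[:2]),np.arctan2(d[1],d[0]),p.mean(0))
p=px2w(C,[(270+111/3.6,155+53/3.6),(270+236/3.6,155+51/3.6),(270+236/3.6,155+486/3.6),(270+121/3.6,155+486/3.6)],.018)
print(p.round(4).tolist(),p.mean(0)); 
for a,b in((0,3),(1,2)): d=p[b]-p[a]; print(np.hypot(*d[:2]),np.arctan2(d[1],d[0]))
s=manip.sense();M=R.from_quat(s['tool_rot']).as_matrix();print('tool yaw',np.arctan2(M[1,0],M[0,0]))
im=snap('top','t7.png')
cv2.imwrite('pics/t7z.png',cv2.resize(im[150:350,290:490],None,fx=3,fy=3,interpolation=cv2.INTER_CUBIC))
```

```text
pins [[0.4305, 0.2522, 0.079], [0.5306, 0.2558, 0.079]] 0.10021699997367396 0.0363715044561108 [0.48053482 0.25402381 0.079     ]
[[0.4163, 0.2343, 0.018], [0.4148, 0.2691, 0.018], [0.5465, 0.2745, 0.018], [0.5475, 0.239, 0.018]] [0.48129558 0.25424904 0.018     ]
0.13129259179053085 0.035905381779792356
0.13185171235956172 0.04064095457351281
tool yaw 0.02798536773768112
```

View pics/t7z.png

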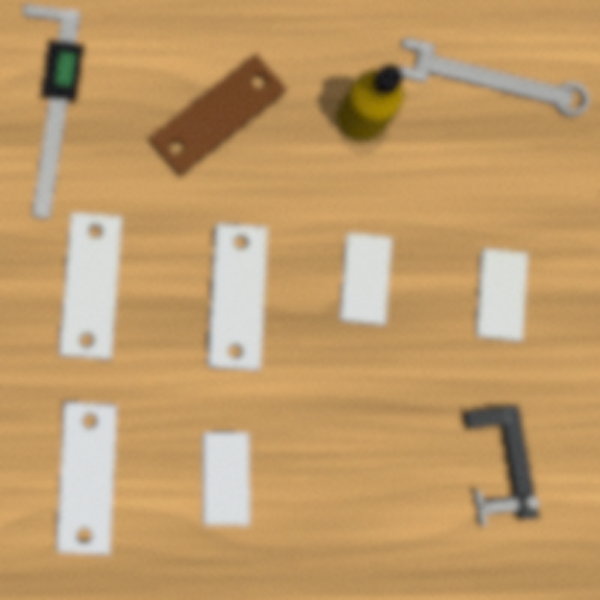

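Call:
send_rows --plan '[{"linear": [-0.2, 0.2, -0.95], "roll": 0.15}, {"linear": [-0.2, 0.2, -0.95], "roll": 0.15}, {"linear": [-0.2, 0.2, -0.95], "roll": 0.15}, {"linear": [-0.2, 0.2, -0.95], "roll": 0.15}, {"linear": [-0.2, 0.2, -0.95], "roll": 0.1}]' --claw 70

```text
t: 11.72
tcp_pos: [0.4272, 0.1119, 0.2024]
tool_rot: [0.707, -0.016, 0.016, -0.707]
force: [-0.2, -0.1, -0.5]
finger_gap: 0.819
```

Call:
send_rows --plan '[{"linear": [-0.1, 0, -0.9], "roll": 0}, {"linear": [0, 0, -0.9], "roll": 0}, {"linear": [0, 0, -0.9], "roll": 0}, {"linear": [0, 0, 0], "roll": 0}, {"linear": [0, 0, 0], "roll": 0}]'

```text
t: 12.35
tcp_pos: [0.4205, 0.0323, 0.2025]
tool_rot: [-0.707, 0.016, -0.016, 0.707]
force: [0.0, 0.6, -0.2]
finger_gap: 0.822
```

Run:
```python
from h import *
s=manip.sense();print(s['tcp_pos'],s['tool_rot'])
im=snap('wrist','w8.png')
for q in('plate1','sheet1'):
  for d in manip.look_for('wrist',q): print(q,round(d['p'],2),np.round(d['extent'],1))
```

```text
[0.42049929 0.03234845 0.20246052] [-0.70679156  0.01621202 -0.01619951  0.70705052]
plate1 0.93 [295.6 321.1 335.9 404. ]
plate1 0.82 [282.9 162.6 334.8 294.3]
plate1 0.47 [173.2 318.5 186.7 337.4]
sheet1 0.97 [  0.  351.8  20.5 408.8]
sheet1 0.73 [162.8 195.2 212.9 275.3]
```

View pics/w8.png

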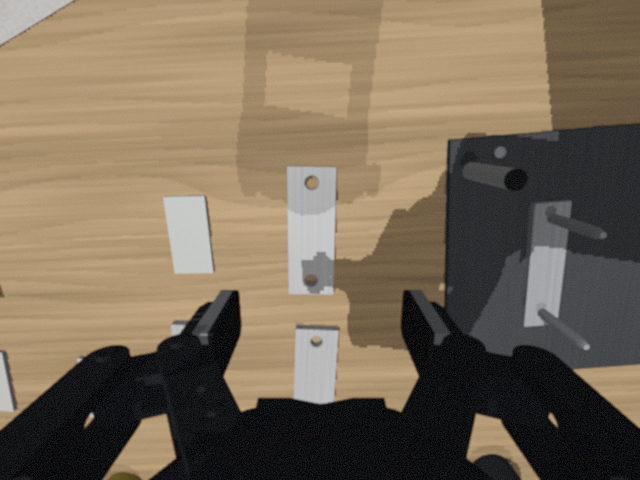

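```bash
cat >> h.py <<'E'
def find_rect(im,C,roi,z,size,vmin=120,smax=45):
    l,t,r,b=roi; hsv=cv2.cvtColor(im,cv2.COLOR_BGR2HSV)
    m=((hsv[...,1]<smax)&(hsv[...,2]>vmin)).astype(np.uint8)*255
    k=np.zeros_like(m); k[t:b,l:r]=m[t:b,l:r]; k=cv2.morphologyEx(k,cv2.MORPH_OPEN,np.ones((3,3)))
    cs,_=cv2.findContours(k,cv2.RETR_EXTERNAL,cv2.CHAIN_APPROX_NONE)
    out=[]
    for c in cs:
        if cv2.contourArea(c)<600: continue
        w=px2w(C,c[:,0,:],z)[:,:2]
        (cx,cy),(a,bb),ang=cv2.minAreaRect((w*1000).astype(np.float32))
        if a<bb: a,bb=bb,a; ang+=90
        ang=(ang+90)%180-90
        out.append(dict(c=(round(cx/1000,4),round(cy/1000,4)),size=(round(a,1),round(bb,1)),yaw=round(float(np.radians(ang)),4),px=cv2.boundingRect(c)))
    return out
def yaw():
    M=R.from_quat(manip.sense()['tool_rot']).as_matrix(); return np.arctan2(M[1,0],M[0,0])
def rel(target,tyaw=None):
    s=manip.sense();M=R.from_quat(s['tool_rot']).as_matrix(); d=M.T@(np.array(target)-s['tcp_pos'])/.03
    print('tool units to go',d.round(2), 'roll', None if tyaw is None else round(-np.degrees(tyaw-yaw())/6,2),'yaw now',yaw().round(4))
E
python3 - <<'E'
from h import *
im=cv2.imread('pics/w8.png');C=cam('wrist')
for o in find_rect(im,C,(150,140,400,310),.01,0): print(o)
hsv=cv2.cvtColor(im,cv2.COLOR_BGR2HSV); print(hsv[200,310],hsv[230,320],hsv[150,300],hsv[240,360])
cv2.imwrite('pics/w8z.png',cv2.resize(im[150:310,270:360],None,fx=3.6,fy=3.6,interpolation=cv2.INTER_CUBIC))
print(px2w(C,[(312,182),(311,280)],.01))
E
```

```text
{'c': (0.4347, -0.0985), 'size': (80.1, 41.1), 'yaw': -0.0152, 'px': (163, 195, 51, 79)}
{'c': (0.4377, 0.0227), 'size': (131.0, 47.3), 'yaw': -0.0564, 'px': (287, 166, 50, 129)}
[135   3 177] [ 90   1 196] [ 17  91 151] [ 18  92 181]
[[0.38744371 0.02614321 0.01      ]
 [0.48747768 0.02004135 0.01      ]]
```

View pics/w8z.png

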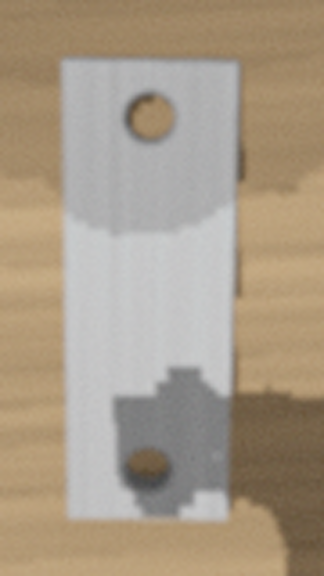

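Run:
```python
from h import *
rel([.4375,.023,.012],-.058)
```

```text
tool units to go [ 0.58  6.35 -0.3 ] roll 0.13 yaw now -0.0442
```

Call:
send_rows --plan '[{"linear": [0.3, 0.9, -0.15], "roll": 0.06}, {"linear": [0.28, 0.9, -0.15], "roll": 0.06}, {"linear": [0, 1, 0], "roll": 0}, {"linear": [0, 1, 0], "roll": 0}, {"linear": [0, 1, 0], "roll": 0}]' --claw 62

```text
t: 13.12
tcp_pos: [0.4378, 0.0228, 0.0575]
tool_rot: [0.707, -0.02, 0.02, -0.707]
force: [0.1, -0.3, -0.1]
finger_gap: 0.728
```

Call:
send_rows --plan '[{"linear": [0, 1, 0], "roll": 0}, {"linear": [0, 0.4, 0], "roll": 0}, {"linear": [0, 0.15, 0], "roll": 0}, {"linear": [0, 0, 0], "roll": 0}, {"linear": [0, 0, 0], "roll": 0}]'

```text
t: 13.75
tcp_pos: [0.438, 0.0221, 0.0127]
tool_rot: [0.707, -0.02, 0.021, -0.707]
force: [0.3, 0.3, -0.3]
finger_gap: 0.727
```

Run:
```python
from h import *
im=snap('wrist','w9.png')
snap('side','s9.png')
rel([.4375,.023,.01],-.058)
print(manip.sense()['force'])
```

```text
tool units to go [-0.02  0.09  0.03] roll 0.0 yaw now -0.0579
[ 1.00268924  0.08101636 -0.07543504]
```

View pics/w9.png

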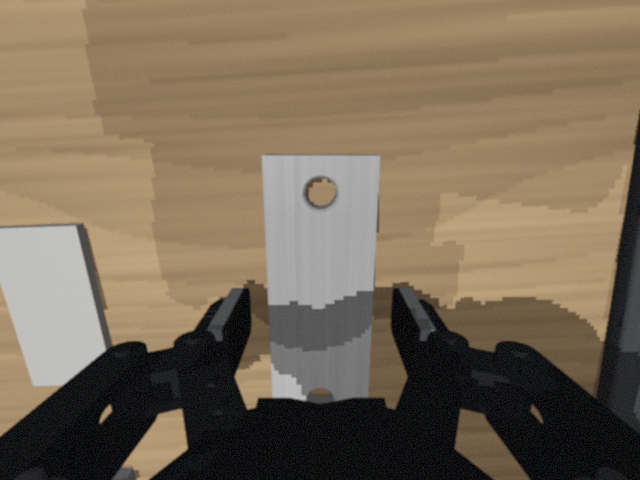

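Call:
send_rows --plan '[{"linear": [0, 0.06, 0], "roll": 0}, {"linear": [0, 0, 0], "roll": 0}, {"linear": [0, 0, 0], "roll": 0}, {"linear": [0, 0, 0], "roll": 0}, {"linear": [0, 0, 0], "roll": 0}]' --claw 20 --force 70

```text
t: 14.48
tcp_pos: [0.4379, 0.022, 0.0112]
tool_rot: [0.707, -0.02, 0.021, -0.707]
force: [-1.4, -0.5, 11.0]
finger_gap: 0.51
```

Call:
send_rows --plan '[{"linear": [0, -0.2, 0], "roll": 0}, {"linear": [0, -0.4, 0], "roll": 0}, {"linear": [0, -0.8, 0], "roll": 0}, {"linear": [0, -1, 0], "roll": 0}, {"linear": [0, -1, 0], "roll": 0}]'

```text
t: 15.1
tcp_pos: [0.4369, 0.0223, 0.1133]
tool_rot: [-0.707, 0.021, -0.02, 0.707]
force: [-0.4, -0.2, -2.8]
finger_gap: 0.505
```

Run:
```python
from h import *
im=snap('wrist','w10.png')
im=snap('side','s10.png'); cv2.imwrite('pics/s10z.png',im[120:420,240:540])
s=manip.sense(); print(s['force'],s['finger_gap']*85.4)
rel([.481,.254,.14],.0365)
```

```text
[ 0.74526389 -0.35674146 -1.79385328] 43.62575557779568
tool units to go [ 0.96 -0.84  7.8 ] roll -0.9 yaw now -0.0576
```

View pics/w10.png

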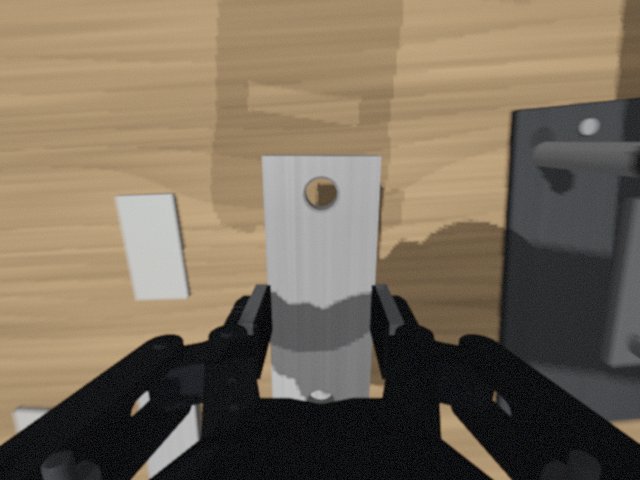

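View pics/s10z.png

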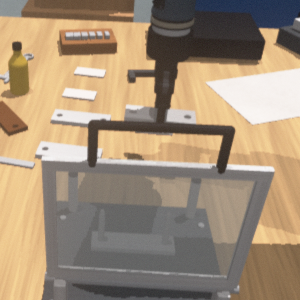

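Call:
send_rows --plan '[{"linear": [0, -0.2, 0.3], "roll": -0.2}, {"linear": [0.1, -0.1, 0.7], "roll": -0.2}, {"linear": [0.1, 0, 0.9], "roll": -0.2}, {"linear": [0.1, 0, 0.95], "roll": -0.2}, {"linear": [0.1, 0, 0.95], "roll": -0.1}]'

```text
t: 15.82
tcp_pos: [0.4492, 0.1374, 0.12]
tool_rot: [0.707, 0.012, -0.014, -0.707]
force: [0.8, 0.2, -2.5]
finger_gap: 0.506
```

Call:
send_rows --plan '[{"linear": [0.2, 0, 0.95], "roll": 0}, {"linear": [0.2, 0, 0.95], "roll": 0}, {"linear": [0.2, 0, 0.95], "roll": 0}, {"linear": [0.2, 0, 0.6], "roll": 0}, {"linear": [0.1, 0, 0.3], "roll": 0}]'

```text
t: 16.45
tcp_pos: [0.4729, 0.2503, 0.1204]
tool_rot: [0.707, 0.013, -0.014, -0.707]
force: [0.2, 0.1, -1.5]
finger_gap: 0.506
```

Run:
```python
from h import *
s=manip.sense(); print(s['tcp_pos'],s['force'],s['finger_gap']*85.4)
im=snap('wrist','w11.png'); cv2.imwrite('pics/w11z.png',cv2.resize(im[120:420,220:420],None,fx=2,fy=2,interpolation=cv2.INTER_CUBIC))
rel([.481,.254,.12],.0365)
```

```text
[0.47287428 0.25034215 0.12037572] [ 0.22774284  0.06334326 -1.52864938] 43.25285346022
tool units to go [0.25 0.02 0.09] roll 0.01 yaw now 0.0375
```

View pics/w11z.png

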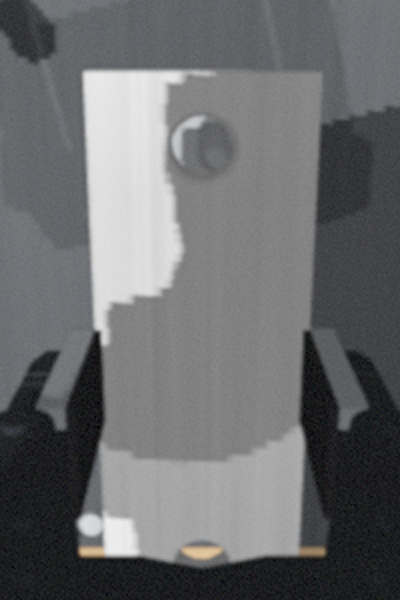

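Run:
```python
from h import *
C=cam('wrist'); s=manip.sense(); M=R.from_quat(s['tool_rot']).as_matrix()
z=s['tcp_pos'][2]-.0012
for uv in((321.5,193),(301.5,155.5)+(),):
    p=px2w(C,uv,z)[0]; print(uv,p.round(4),'tool',(M.T@(p-s['tcp_pos'])).round(4))
# required tcp so that hole A on pin A, yaw .0365
h=M.T@(px2w(C,(321.5,193),z)[0]-s['tcp_pos']); 
t=np.array([.4305,.2522,0])-M@np.array([h[0],0,h[2]]); print('tcp target by hole',t)
print('pin tip now through hole px', px2w(C,(220-0+213/2,120+155/2),.08))
```

```text
(321.5, 193) [0.4229 0.2494 0.1194] tool [-0.0506  0.0012  0.0004]
(301.5, 155.5) [0.4087 0.2411 0.1194] tool [-0.0651  0.0012 -0.0073]
tcp target by hole [ 4.81074679e-01  2.53673063e-01 -2.92175308e-06]
pin tip now through hole px [[0.43097775 0.25240618 0.08      ]]
```

Call:
send_rows --plan '[{"linear": [0.15, 0.2, 0.05], "roll": 0}, {"linear": [0.12, 0.3, 0.05], "roll": 0}, {"linear": [0, 0.3, 0], "roll": 0}, {"linear": [0, 0, 0], "roll": 0}, {"linear": [0, 0, 0], "roll": 0}]'

```text
t: 17.12
tcp_pos: [0.481, 0.2525, 0.097]
tool_rot: [0.707, 0.013, -0.013, -0.707]
force: [0.3, 0.5, -1.6]
finger_gap: 0.506
```

Run:
```python
from h import *
s=manip.sense(); print(s['tcp_pos'],s['force'],s['finger_gap']*85.4)
im=snap('wrist','w12.png'); cv2.imwrite('pics/w12z.png',cv2.resize(im[140:240,260:380],None,fx=5,fy=5,interpolation=cv2.INTER_CUBIC))
rel([.481,.2538,.09],.0365)
```

```text
[0.48104824 0.25251852 0.09695192] [ 0.3353544   0.45676609 -1.61238444] 43.169915036457
tool units to go [-0.01  0.24  0.04] roll -0.0 yaw now 0.0361
```

View pics/w12z.png

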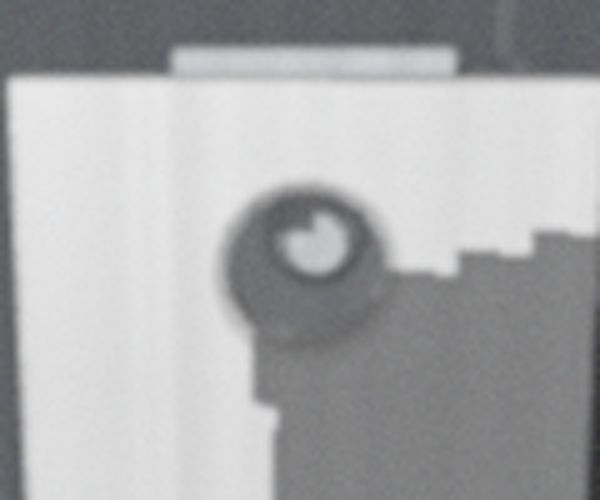

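Run:
```python
from h import *
C=cam('wrist'); s=manip.sense(); M=R.from_quat(s['tool_rot']).as_matrix()
print(px2w(C,(323.4,188.6),.08), s['tcp_pos']+M@np.array([-.0503,0,.0003]))
```

```text
[[0.43103576 0.25212963 0.08      ]] [0.43094625 0.25112331 0.09718426]
```

Call:
send_rows --plan '[{"linear": [0, 0, 0.035], "roll": 0}, {"linear": [0, 0.15, 0], "roll": 0}, {"linear": [0, 0.2, 0], "roll": 0}, {"linear": [0, 0.2, 0], "roll": 0}, {"linear": [0, 0, 0], "roll": 0}]'

```text
t: 17.8
tcp_pos: [0.4806, 0.2537, 0.0798]
tool_rot: [0.707, 0.012, -0.013, -0.707]
force: [-0.6, 0.0, -2.0]
finger_gap: 0.505
```

Call:
send_rows --plan '[{"linear": [0, 0.2, 0], "roll": 0}, {"linear": [0, 0.2, 0], "roll": 0}, {"linear": [0, 0.2, 0], "roll": 0}, {"linear": [0, 0.2, 0], "roll": 0}, {"linear": [0, 0, 0], "roll": 0}]'

```text
t: 18.42
tcp_pos: [0.4808, 0.2537, 0.056]
tool_rot: [0.707, 0.012, -0.013, -0.707]
force: [0.3, -0.3, -2.6]
finger_gap: 0.507
```

Call:
send_rows --plan '[{"linear": [0, 0.3, 0], "roll": 0}, {"linear": [0, 0.3, 0], "roll": 0}, {"linear": [0, 0.2, 0], "roll": 0}, {"linear": [0, 0.08, 0], "roll": 0}, {"linear": [0, 0, 0], "roll": 0}]'

```text
t: 19.05
tcp_pos: [0.4811, 0.2538, 0.03]
tool_rot: [0.707, 0.013, -0.013, -0.707]
force: [0.4, -0.0, -2.2]
finger_gap: 0.504
```

Call:
send_rows --plan '[{"linear": [0, 0.05, 0], "roll": 0}, {"linear": [0, 0.05, 0], "roll": 0}, {"linear": [0, 0, 0], "roll": 0}, {"linear": [0, 0, 0], "roll": 0}, {"linear": [0, 0, 0], "roll": 0}]'

```text
t: 19.68
tcp_pos: [0.4814, 0.2539, 0.0292]
tool_rot: [-0.707, -0.013, 0.012, 0.707]
force: [-1.5, -2.2, 11.5]
finger_gap: 0.505
```

Call:
send_rows --plan '[{"linear": [0, 0, 0], "roll": 0}, {"linear": [0, 0, 0], "roll": 0}, {"linear": [0, 0, 0], "roll": 0}, {"linear": [0, -0.5, 0], "roll": 0}, {"linear": [0, -1, 0], "roll": 0}]' --claw 62

```text
t: 20.3
tcp_pos: [0.4804, 0.2535, 0.0723]
tool_rot: [0.707, 0.012, -0.014, -0.707]
force: [0.5, 0.9, 0.3]
finger_gap: 0.724
```

Call:
send_rows --plan '[{"linear": [0, -1, 0], "roll": 0}, {"linear": [-0.2, -1, 0], "roll": 0}, {"linear": [-0.2, -1, 0], "roll": 0}, {"linear": [-0.2, -1, 0], "roll": 0}, {"linear": [-0.2, -0.5, 0], "roll": 0}]'

```text
t: 20.92
tcp_pos: [0.4576, 0.2532, 0.2095]
tool_rot: [-0.707, -0.014, 0.012, 0.707]
force: [-0.3, 0.1, -0.4]
finger_gap: 0.724
```

Run:
```python
from h import *
s=manip.sense(); print(s['tcp_pos'],s['force'],s['finger_gap']*85.4)
im=snap('wrist','w13.png')
for o in find_rect(im,cam('wrist'),(0,60,270,400),.01,0): print(o)
rel([.405,-.0985,.2],-.015)
```

```text
[0.45755904 0.25317444 0.20951507] [-0.33098049  0.10047809 -0.40396497] 61.85876353685936
{'c': (0.5945, 0.0171), 'size': (107.8, 48.9), 'yaw': -0.0881, 'px': (76, 282, 49, 86)}
tool units to go [ -2.17   0.33 -11.66] roll 0.49 yaw now 0.0367
```

View pics/w13.png

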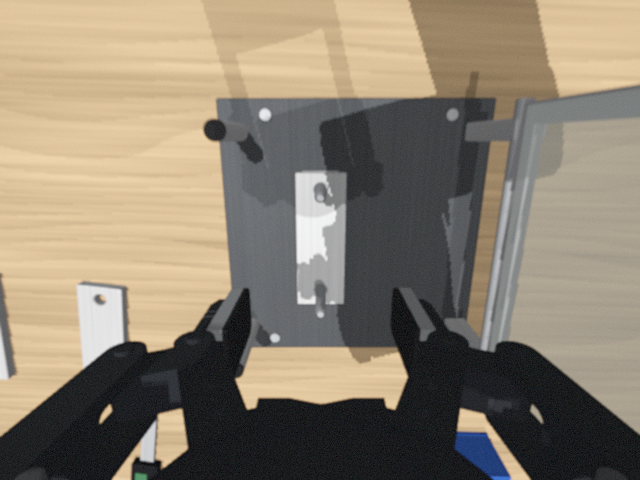

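Call:
send_rows --plan '[{"linear": [-0.2, 0, -0.8], "roll": 0.1}, {"linear": [-0.2, 0, -1], "roll": 0.1}, {"linear": [-0.2, 0, -1], "roll": 0.1}, {"linear": [-0.2, 0, -1], "roll": 0.1}, {"linear": [-0.2, 0, -1], "roll": 0.09}]'

```text
t: 21.6
tcp_pos: [0.4285, 0.1076, 0.2066]
tool_rot: [0.707, -0.006, 0.005, -0.707]
force: [0.0, -0.0, 0.7]
finger_gap: 0.725
```

Call:
send_rows --plan '[{"linear": [-0.2, 0, -1], "roll": 0}, {"linear": [-0.2, 0, -1], "roll": 0}, {"linear": [-0.2, 0.1, -1], "roll": 0}, {"linear": [-0.2, 0.1, -1], "roll": 0}, {"linear": [-0.2, 0.1, -1], "roll": 0}]'

```text
t: 22.22
tcp_pos: [0.3963, -0.0418, 0.1977]
tool_rot: [-0.707, 0.006, -0.005, 0.707]
force: [0.3, -0.4, -0.4]
finger_gap: 0.729
```

Call:
send_rows --plan '[{"linear": [-0.2, 0, -0.9], "roll": 0}, {"linear": [0, 0.3, -0.8], "roll": 0}, {"linear": [0, 0.3, 0], "roll": 0}, {"linear": [0, 0, 0], "roll": 0}, {"linear": [0, 0, 0], "roll": 0}]' --claw 56

```text
t: 22.85
tcp_pos: [0.39, -0.091, 0.1801]
tool_rot: [-0.707, 0.005, -0.005, 0.707]
force: [-0.6, -0.6, -0.0]
finger_gap: 0.657
```

Run:
```python
from h import *
s=manip.sense(); print(s['tcp_pos'],s['force'],s['finger_gap']*85.4)
im=snap('wrist','w14.png')
for o in find_rect(im,cam('wrist'),(200,80,450,330),.005,0): print(o)
rel([.4347,-.0985,.012],-.015)
```

```text
[ 0.38995154 -0.09101623  0.18005074] [-0.64328385 -0.63914915 -0.04232748] 56.14695573570005
{'c': (0.4357, -0.1012), 'size': (81.0, 41.0), 'yaw': -0.022, 'px': (289, 225, 44, 80)}
tool units to go [ 1.49  5.61 -0.23] roll 0.01 yaw now -0.0137
```

View pics/w14.png

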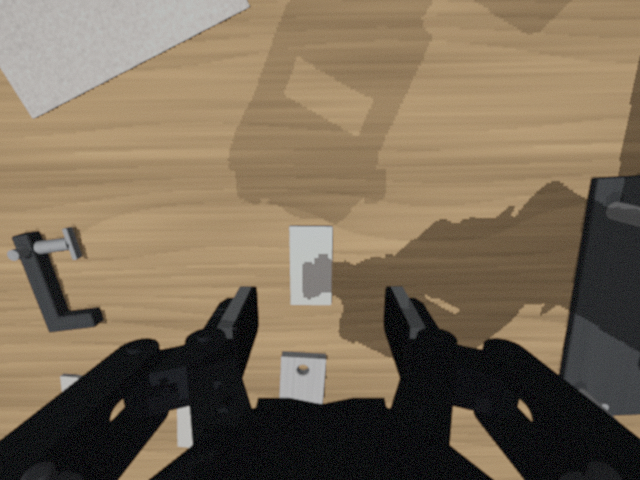

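Call:
send_rows --plan '[{"linear": [0.5, 0.9, -0.12], "roll": 0.05}, {"linear": [0.5, 0.9, -0.1], "roll": 0.02}, {"linear": [0.5, 0.9, -0.1], "roll": 0}, {"linear": [0, 0.9, 0], "roll": 0}, {"linear": [0, 0.9, 0], "roll": 0}]'

```text
t: 23.52
tcp_pos: [0.4358, -0.102, 0.0446]
tool_rot: [0.707, -0.007, 0.008, -0.707]
force: [-0.2, 0.3, 0.7]
finger_gap: 0.656
```

Call:
send_rows --plan '[{"linear": [0, 0.6, 0], "roll": 0}, {"linear": [0, 0.35, 0], "roll": 0}, {"linear": [0, 0.1, 0], "roll": 0}, {"linear": [0, 0, 0], "roll": 0}, {"linear": [0, 0, 0], "roll": 0}]'

```text
t: 24.15
tcp_pos: [0.4355, -0.1025, 0.0143]
tool_rot: [0.707, -0.007, 0.008, -0.707]
force: [-0.4, 0.1, 0.1]
finger_gap: 0.66
```

Run:
```python
from h import *
s=manip.sense(); print(s['tcp_pos'],s['force'],s['finger_gap']*85.4)
im=snap('wrist','w15.png')
C=cam('wrist')
for o in find_rect(im,C,(255,60,400,330),.005,0): print(o)
rel([.4357,-.1012,.012],-.022)
```

```text
[ 0.43546891 -0.10253467  0.0143032 ] [-0.42238416  0.07043047  0.07377387] 56.38135998669328
{'c': (0.4169, -0.1009), 'size': (43.6, 40.8), 'yaw': -0.0216, 'px': (277, 214, 94, 93)}
tool units to go [0.01 0.08 0.05] roll -0.0 yaw now -0.0223
```

View pics/w15.png

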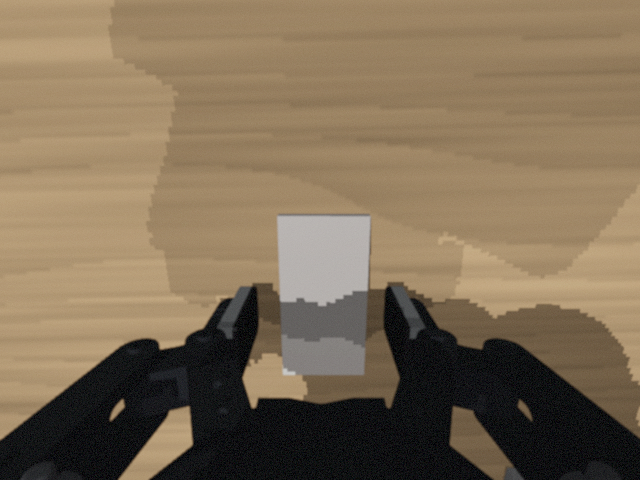

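Call:
send_rows --plan '[{"linear": [0, 0.06, 0.03], "roll": 0}, {"linear": [0, 0, 0], "roll": 0}, {"linear": [0, 0, 0], "roll": 0}, {"linear": [0, 0, 0], "roll": 0}, {"linear": [0, 0, 0], "roll": 0}]' --claw 20 --force 50

```text
t: 24.82
tcp_pos: [0.4356, -0.1015, 0.0132]
tool_rot: [0.707, -0.007, 0.009, -0.707]
force: [0.3, 2.3, 12.6]
finger_gap: 0.235
```

Call:
send_rows --plan '[{"linear": [0, -0.2, 0], "roll": 0}, {"linear": [0, -0.6, 0], "roll": 0}, {"linear": [0, -0.9, 0], "roll": 0}, {"linear": [0, -1, 0], "roll": 0}, {"linear": [0, -1, 0], "roll": 0}]'

```text
t: 25.45
tcp_pos: [0.4347, -0.1013, 0.1238]
tool_rot: [-0.707, 0.008, -0.008, 0.707]
force: [-0.2, -0.5, -0.2]
finger_gap: 0.236
```

Run:
```python
from h import *
s=manip.sense(); print(s['tcp_pos'],s['force'],s['finger_gap']*85.4)
im=snap('wrist','w16.png')
for o in find_rect(im,cam('wrist'),(255,60,400,330),s['tcp_pos'][2]-.007,0): print(o)
rel([.481,.254,.14],.0365)
```

```text
[ 0.43471284 -0.10133021  0.12381747] [-0.229936   -0.52066479 -0.23946958] 20.19218873797839
{'c': (0.4072, -0.1013), 'size': (46.6, 23.5), 'yaw': -0.0212, 'px': (294, 185, 55, 103)}
tool units to go [ 1.22 -0.47 11.9 ] roll -0.56 yaw now -0.0221
```

View pics/w16.png

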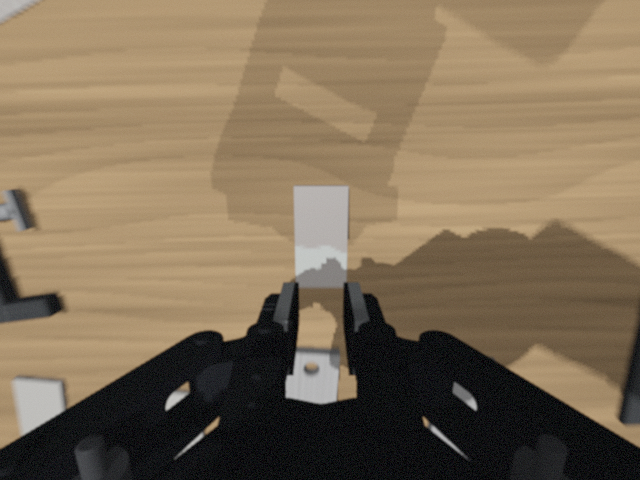

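Run:
```python
from h import *
im=cv2.imread('pics/w16.png')
C=cam('wrist')
for o in find_rect(im,C,(255,60,400,290),.005,0): print(o)
print(px2w(C,[(294,185),(348,185),(347.5,287),(295,287)],.005).round(4))
rel([.4357,-.1012,.012],-.022)
```

```text
{'c': (0.4398, -0.1022), 'size': (82.6, 41.7), 'yaw': -0.0212, 'px': (294, 185, 55, 103)}
[[ 0.398  -0.1213  0.005 ]
 [ 0.3989 -0.0811  0.005 ]
 [ 0.4815 -0.0814  0.005 ]
 [ 0.4806 -0.1241  0.005 ]]
tool units to go [-0.05  3.82  0.04] roll -0.0 yaw now -0.0221
```

Call:
send_rows --plan '[{"linear": [0.14, 0.9, 0], "roll": 0}, {"linear": [0, 0.9, 0], "roll": 0}, {"linear": [0, 0.9, 0], "roll": 0}, {"linear": [0, 0.6, 0], "roll": 0}, {"linear": [0, 0.35, 0], "roll": 0}]' --claw 54

```text
t: 26.12
tcp_pos: [0.4388, -0.1014, 0.0124]
tool_rot: [-0.707, 0.008, -0.007, 0.707]
force: [0.2, -0.1, 0.2]
finger_gap: 0.636
```

Call:
send_rows --plan '[{"linear": [0, 0.1, 0], "roll": 0}, {"linear": [0, 0.1, 0], "roll": 0}, {"linear": [0, 0, 0], "roll": 0}, {"linear": [0, 0, 0], "roll": 0}, {"linear": [0, 0, 0], "roll": 0}]'

```text
t: 26.75
tcp_pos: [0.4395, -0.1017, 0.0077]
tool_rot: [0.707, -0.008, 0.008, -0.707]
force: [0.9, -0.1, -0.1]
finger_gap: 0.633
```

Run:
```python
from h import *
s=manip.sense(); print(s['tcp_pos'],s['force'],s['finger_gap']*85.4)
im=snap('wrist','w17.png')
C=cam('wrist')
print(find_rect(im,C,(255,60,400,390),.005,0))
rel([.439,-.102,.009],-.022)
```

```text
[ 0.439475   -0.10165098  0.00774228] [ 0.88306997 -0.13164767 -0.14137709] 54.0217125225211
[{'c': (0.4676, -0.102), 'size': (40.1, 16.2), 'yaw': 1.5491, 'px': (278, 346, 87, 31)}, {'c': (0.418, -0.1009), 'size': (45.5, 40.7), 'yaw': -0.0217, 'px': (273, 208, 98, 102)}]
tool units to go [-0.01 -0.04 -0.01] roll -0.0 yaw now -0.0223
```

View pics/w17.png

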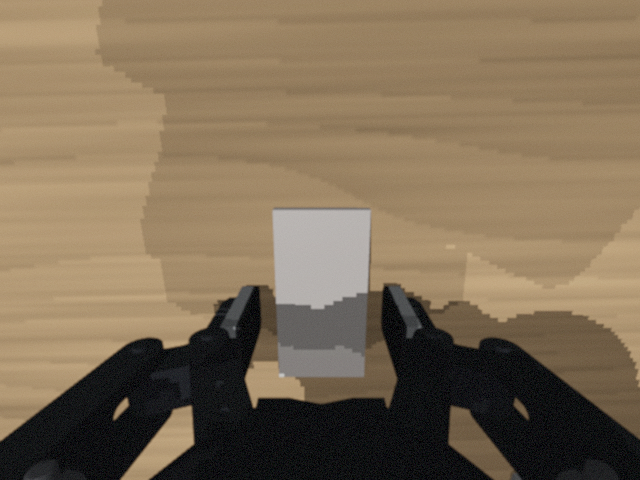

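Call:
send_rows --plan '[{"linear": [-0.13, 0, 0], "roll": 0}, {"linear": [0, 0.04, 0], "roll": 0}, {"linear": [0, 0, 0], "roll": 0}, {"linear": [0, 0, 0], "roll": 0}, {"linear": [0, 0, 0], "roll": 0}]' --claw 44 --force 40

```text
t: 27.42
tcp_pos: [0.4355, -0.1015, 0.0062]
tool_rot: [0.707, -0.008, 0.008, -0.707]
force: [0.3, 0.5, -0.1]
finger_gap: 0.517
```

Call:
send_rows --plan '[{"linear": [0, 0, 0], "roll": 0}, {"linear": [0, 0, 0], "roll": 0}, {"linear": [0, 0, 0], "roll": 0}, {"linear": [0, 0, 0], "roll": 0}, {"linear": [0, 0, 0], "roll": 0}]' --claw 30

```text
t: 28.05
tcp_pos: [0.4355, -0.1015, 0.0068]
tool_rot: [0.707, -0.008, 0.008, -0.707]
force: [-0.2, 1.0, 7.2]
finger_gap: 0.447
```

Call:
send_rows --plan '[{"linear": [0, -0.2, 0], "roll": 0}, {"linear": [0, -0.6, 0], "roll": 0}, {"linear": [0, -0.9, 0], "roll": 0}, {"linear": [0, -1, 0], "roll": 0}, {"linear": [0, -1, 0], "roll": 0}]'

```text
t: 28.68
tcp_pos: [0.4351, -0.1013, 0.1182]
tool_rot: [-0.707, 0.008, -0.008, 0.707]
force: [0.6, 0.4, -0.1]
finger_gap: 0.449
```

Run:
```python
from h import *
s=manip.sense(); print(s['tcp_pos'],s['force'],s['finger_gap']*85.4)
im=snap('wrist','w18.png')
rel([.481,.254,.13],.0365)
```

```text
[ 0.43507083 -0.10131308  0.11822149] [ 0.6170622   0.41922395 -0.13791833] 38.38520434793334
tool units to go [ 1.21 -0.32 11.9 ] roll -0.56 yaw now -0.0219
```

View pics/w18.png

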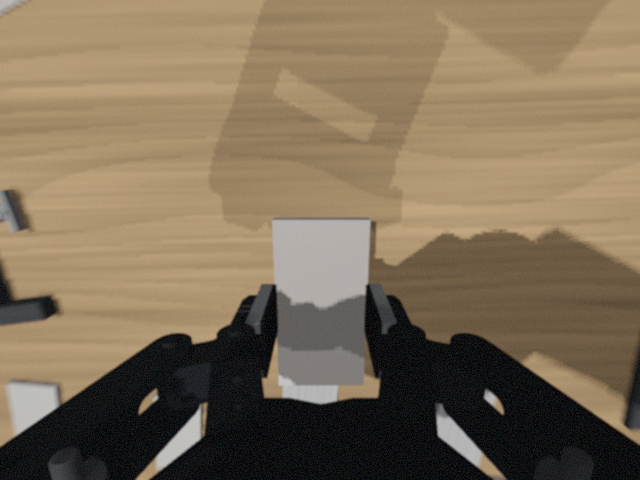

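Run:
```python
from h import *
C=cam('wrist'); s=manip.sense(); M=R.from_quat(s['tool_rot']).as_matrix()
for uv in((321,218),(321,384)):
    p=px2w(C,uv,s['tcp_pos'][2]-.0018)[0]; print((M.T@(p-s['tcp_pos'])).round(4))
```

```text
[-0.0403  0.0016  0.0002]
[0.0402 0.002  0.0003]
```

Call:
send_rows --plan '[{"linear": [0, -0.2, 0.5], "roll": -0.12}, {"linear": [0.1, -0.1, 0.9], "roll": -0.12}, {"linear": [0.1, 0, 1], "roll": -0.12}, {"linear": [0.1, 0, 1], "roll": -0.1}, {"linear": [0.1, 0, 1], "roll": -0.1}]'

```text
t: 29.35
tcp_pos: [0.4454, 0.0326, 0.1253]
tool_rot: [-0.707, -0.012, 0.014, 0.707]
force: [-0.5, -0.1, -1.0]
finger_gap: 0.447
```

Call:
send_rows --plan '[{"linear": [0.2, 0, 1], "roll": 0}, {"linear": [0.2, 0, 1], "roll": 0}, {"linear": [0.2, 0, 1], "roll": 0}, {"linear": [0.2, 0, 1], "roll": 0}, {"linear": [0.2, 0, 1], "roll": 0}]'

```text
t: 29.98
tcp_pos: [0.4696, 0.1833, 0.125]
tool_rot: [0.707, 0.012, -0.014, -0.707]
force: [0.6, -0.0, -1.2]
finger_gap: 0.448
```

Run:
```python
from h import *
s=manip.sense(); print(s['tcp_pos'],s['force'],s['finger_gap']*85.4)
rel([.481,.2538,.13],.0365)
```

```text
[0.46957863 0.18328451 0.12504687] [ 0.63953173 -0.01206095 -1.20251525] 38.26397272315523
tool units to go [ 0.47 -0.17  2.33] roll 0.01 yaw now 0.0374
```

Sheet centered in jaws. Move over the seat and lower.

Call:
send_rows --plan '[{"linear": [0.2, 0, 0.8], "roll": 0}, {"linear": [0.17, 0, 0.8], "roll": 0}, {"linear": [0.1, 0, 0.5], "roll": 0}, {"linear": [0, 0, 0.23], "roll": 0}, {"linear": [0, 0.3, 0], "roll": 0}]'

```text
t: 30.6
tcp_pos: [0.4826, 0.2522, 0.1171]
tool_rot: [0.707, 0.013, -0.013, -0.707]
force: [0.5, 0.1, -0.8]
finger_gap: 0.45
```

Run:
```python
from h import *
s=manip.sense(); print(s['tcp_pos'],s['force'],s['finger_gap']*85.4)
rel([.481,.2538,.0355],.0365)
snap('wrist','w19.png')
```

```text
[0.48262356 0.25218015 0.11709286] [ 0.51859636  0.10100123 -0.80523835] 38.43052196366194
tool units to go [-0.05  2.72  0.06] roll 0.01 yaw now 0.0371
```

View pics/w19.png

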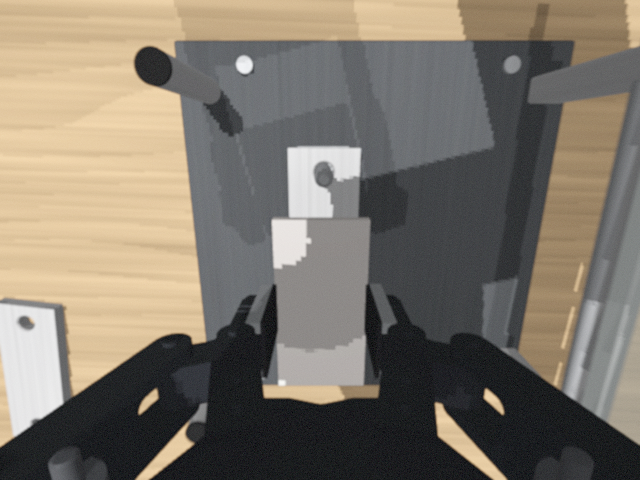

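Call:
send_rows --plan '[{"linear": [-0.05, 0.4, 0.06], "roll": 0}, {"linear": [0, 0.6, 0], "roll": 0}, {"linear": [0, 0.6, 0], "roll": 0}, {"linear": [0, 0.6, 0], "roll": 0}, {"linear": [0, 0.4, 0], "roll": 0}]'

```text
t: 31.28
tcp_pos: [0.4805, 0.253, 0.0378]
tool_rot: [0.707, 0.012, -0.013, -0.707]
force: [-0.2, -0.6, 0.1]
finger_gap: 0.451
```

Call:
send_rows --plan '[{"linear": [0, 0.05, 0], "roll": 0}, {"linear": [0, 0.05, 0], "roll": 0}, {"linear": [0, 0, 0], "roll": 0}, {"linear": [0, 0, 0], "roll": 0}, {"linear": [0, 0, 0], "roll": 0}]'

```text
t: 31.9
tcp_pos: [0.4814, 0.2538, 0.0366]
tool_rot: [-0.707, -0.013, 0.013, 0.707]
force: [-0.2, 0.2, -0.4]
finger_gap: 0.448
```

Call:
send_rows --plan '[{"linear": [0, 0.04, 0], "roll": 0}, {"linear": [0, 0.02, 0], "roll": 0}, {"linear": [0, 0, 0], "roll": 0}, {"linear": [0, 0, 0], "roll": 0}, {"linear": [0, 0, 0], "roll": 0}]'

```text
t: 32.52
tcp_pos: [0.4812, 0.2537, 0.0349]
tool_rot: [-0.707, -0.013, 0.013, 0.707]
force: [-1.4, -1.1, 5.9]
finger_gap: 0.45
```

Call:
send_rows --plan '[{"linear": [0, 0, 0], "roll": 0}, {"linear": [0, 0, 0], "roll": 0}, {"linear": [0, 0, 0], "roll": 0}, {"linear": [0, -0.3, 0], "roll": 0}, {"linear": [0, -1, 0], "roll": 0}]' --claw 56

```text
t: 33.15
tcp_pos: [0.4801, 0.2533, 0.0729]
tool_rot: [0.707, 0.012, -0.014, -0.707]
force: [0.4, 0.1, 0.9]
finger_gap: 0.657
```

Call:
send_rows --plan '[{"linear": [0, -1, 0], "roll": 0}, {"linear": [-0.2, -1, 0], "roll": 0}, {"linear": [-0.2, -1, 0], "roll": 0}, {"linear": [-0.2, -1, 0], "roll": 0}, {"linear": [-0.2, -0.5, 0], "roll": 0}]'

```text
t: 33.78
tcp_pos: [0.4575, 0.253, 0.2105]
tool_rot: [-0.707, -0.014, 0.012, 0.707]
force: [-0.1, 0.0, -0.6]
finger_gap: 0.655
```

Run:
```python
from h import *
s=manip.sense(); print(s['tcp_pos'],s['force'],s['finger_gap']*85.4)
im=snap('wrist','w20.png')
C=cam('wrist')
print(find_rect(im,C,(270,150,370,330),.033,0))
cv2.imwrite('pics/w20z.png',cv2.resize(im[140:340,240:400],None,fx=3,fy=3,interpolation=cv2.INTER_CUBIC))
im=snap('top','t20.png')
for q in('plate1','sheet1'):
  for d in manip.look_for('top',q):
    e=np.array(d['extent']); print(q,round(d['p'],2),e.round(0),px2w(cam('top'),[(e[0]+e[2])/2,(e[1]+e[3])/2],.01)[0].round(3))
```

```text
[0.45754865 0.25302878 0.21045986] [-0.12592902  0.02246997 -0.63718045] 55.95104634950283
[{'c': (0.4865, 0.2539), 'size': (147.5, 47.5), 'yaw': 0.0348, 'px': (295, 170, 51, 148)}]
plate1 0.74 [342. 168. 384. 208.] [ 0.769 -0.103  0.01 ]
plate1 0.72 [362. 224. 377. 276.] [ 0.594 -0.116  0.01 ]
plate1 0.58 [311. 222. 332. 270.] [0.608 0.015 0.01 ]
sheet1 0.82 [445. 234. 464. 264.] [ 0.595 -0.345  0.01 ]
sheet1 0.58 [406. 226. 419. 258.] [ 0.614 -0.232  0.01 ]
sheet1 0.52 [223. 276. 238. 309.] [0.485 0.259 0.01 ]
sheet1 0.45 [359. 226. 381. 276.] [ 0.591 -0.117  0.01 ]
```

View pics/w20z.png

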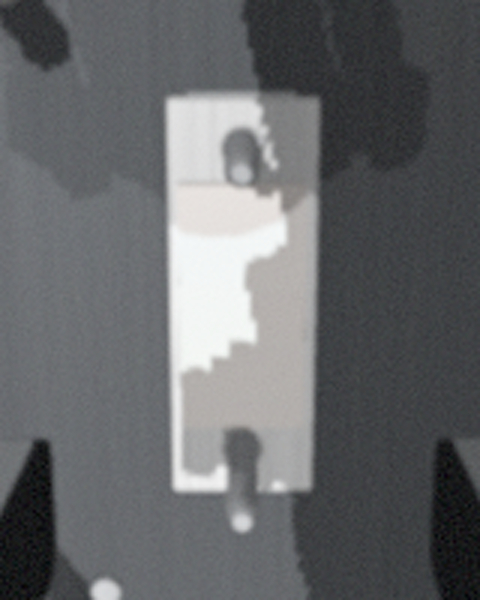

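Call:
send_rows --plan '[{"linear": [0.4, 0, -0.7], "roll": 0.2}, {"linear": [0.45, 0, -0.95], "roll": 0.2}, {"linear": [0.5, 0, -0.95], "roll": 0.2}, {"linear": [0.55, 0, -0.95], "roll": 0.2}, {"linear": [0.55, 0, -0.95], "roll": 0.2}]'

```text
t: 34.6
tcp_pos: [0.5295, 0.1161, 0.2067]
tool_rot: [0.707, -0.026, 0.023, -0.707]
force: [1.3, -0.9, -1.3]
finger_gap: 0.658
```

Call:
send_rows --plan '[{"linear": [0.5, 0, -0.95], "roll": 0}, {"linear": [0.5, 0, -0.95], "roll": 0}, {"linear": [0.4, 0.2, -0.95], "roll": 0}, {"linear": [0, 0.2, -0.4], "roll": 0}, {"linear": [0, 0, 0], "roll": 0}]' --claw 62

```text
t: 35.22
tcp_pos: [0.5634, 0.0169, 0.1947]
tool_rot: [-0.706, 0.026, -0.023, 0.707]
force: [-0.8, 0.5, -0.6]
finger_gap: 0.727
```

Run:
```python
from h import *
s=manip.sense(); print(s['tcp_pos'],s['finger_gap']*85.4)
im=snap('wrist','w21.png')
C=cam('wrist')
for o in find_rect(im,C,(200,100,450,350),.01,0): print(o)
rel([.609,.015,.012],-.07)
```

```text
[0.56341964 0.01691649 0.19470461] 62.117453647835646
{'c': (0.6103, 0.0176), 'size': (132.1, 47.2), 'yaw': -0.0866, 'px': (300, 198, 51, 126)}
{'c': (0.5984, -0.0965), 'size': (127.5, 15.3), 'yaw': -0.1648, 'px': (200, 196, 16, 122)}
tool units to go [1.53 6.1  0.01] roll 0.01 yaw now -0.0689
```

View pics/w21.png

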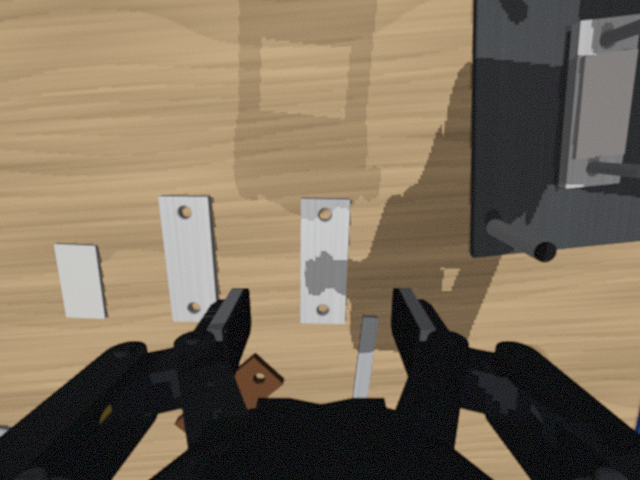

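Run:
```python
from h import *
C=cam('wrist'); p=px2w(C,[(325,214),(322.3,310)],.01); d=p[1]-p[0]; print(p.mean(0),np.arctan2(d[1],d[0]),np.hypot(*d[:2]))
rel([.610,.0175,.009],-.087)
```

```text
[0.61043863 0.01755525 0.01      ] -0.09252197672992846 0.10108281687483249
tool units to go [1.56 6.2  0.1 ] roll 0.17 yaw now -0.0689
```

Call:
send_rows --plan '[{"linear": [0.5, 0.8, 0.05], "roll": 0.1}, {"linear": [0.55, 0.9, 0.05], "roll": 0.09}, {"linear": [0.51, 0.9, 0], "roll": 0}, {"linear": [0, 1, 0], "roll": 0}, {"linear": [0, 1, 0], "roll": 0}]'

```text
t: 35.9
tcp_pos: [0.6115, 0.0181, 0.0577]
tool_rot: [-0.706, 0.031, -0.031, 0.707]
force: [0.1, -0.3, 0.4]
finger_gap: 0.727
```

Call:
send_rows --plan '[{"linear": [0, 0.9, 0], "roll": 0}, {"linear": [0, 0.4, 0], "roll": 0}, {"linear": [0, 0.15, 0], "roll": 0}, {"linear": [0, 0, 0], "roll": 0}, {"linear": [0, 0, 0], "roll": 0}]'

```text
t: 36.52
tcp_pos: [0.6125, 0.0164, 0.016]
tool_rot: [0.706, -0.03, 0.032, -0.706]
force: [-0.9, -0.3, -0.2]
finger_gap: 0.726
```

Run:
```python
from h import *
s=manip.sense(); print(s['tcp_pos'],s['force'])
im=snap('wrist','w22.png')
rel([.610,.0175,.009],-.09)
C=cam('wrist');print(px2w(C,[(324,193)],.01))
```

```text
[0.61248231 0.01639285 0.01598172] [-0.87994899 -0.34111762 -0.19650505]
tool units to go [-0.08  0.23  0.03] roll 0.02 yaw now -0.0883
[[0.56283365 0.02212863 0.01      ]]
```

View pics/w22.png

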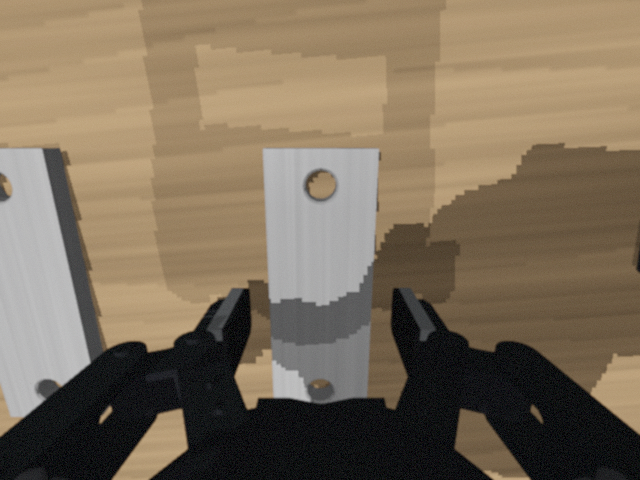

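Call:
send_rows --plan '[{"linear": [-0.08, 0.1, 0.02], "roll": 0}, {"linear": [0, 0.1, 0], "roll": 0}, {"linear": [0, 0, 0], "roll": 0}, {"linear": [0, 0, 0], "roll": 0}, {"linear": [0, 0, 0], "roll": 0}]'

```text
t: 37.2
tcp_pos: [0.6095, 0.0172, 0.0089]
tool_rot: [0.706, -0.031, 0.031, -0.706]
force: [-0.5, -0.4, -0.3]
finger_gap: 0.729
```

Call:
send_rows --plan '[{"linear": [0, 0, 0], "roll": 0}, {"linear": [0, 0, 0], "roll": 0}, {"linear": [0, 0, 0], "roll": 0}, {"linear": [0, 0, 0], "roll": 0}, {"linear": [0, 0, 0], "roll": 0}]' --claw 20 --force 70

```text
t: 37.83
tcp_pos: [0.6096, 0.0172, 0.0095]
tool_rot: [0.706, -0.031, 0.031, -0.706]
force: [-1.2, 0.5, 5.2]
finger_gap: 0.512
```

Call:
send_rows --plan '[{"linear": [0, -0.2, 0], "roll": 0}, {"linear": [0, -0.5, 0], "roll": 0}, {"linear": [0, -1, 0], "roll": 0}, {"linear": [0, -1, 0], "roll": 0}, {"linear": [0, -1, 0], "roll": 0}]'

```text
t: 38.45
tcp_pos: [0.6092, 0.0173, 0.1214]
tool_rot: [0.706, -0.031, 0.031, -0.706]
force: [-0.3, -0.2, -1.8]
finger_gap: 0.504
```

Run:
```python
from h import *
s=manip.sense(); print(s['tcp_pos'],s['force'],s['finger_gap']*85.4)
im=snap('wrist','w23.png')
rel([.481,.2538,.125],.0365)
```

```text
[0.60921175 0.01726128 0.12141425] [-0.32362476 -0.21091769 -1.84062748] 43.07818769535912
tool units to go [-5.04 -0.02  7.48] roll -1.19 yaw now -0.0881
```

View pics/w23.png

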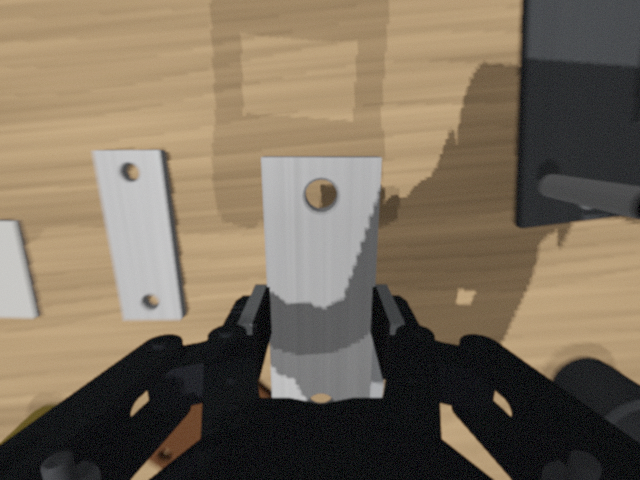

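Call:
send_rows --plan '[{"linear": [-0.5, -0.2, 0.6], "roll": -0.24}, {"linear": [-0.6, 0, 0.9], "roll": -0.24}, {"linear": [-0.6, 0, 0.9], "roll": -0.24}, {"linear": [-0.6, 0, 0.9], "roll": -0.24}, {"linear": [-0.5, 0, 0.9], "roll": -0.24}]'

```text
t: 39.12
tcp_pos: [0.5267, 0.1479, 0.1249]
tool_rot: [-0.707, -0.013, 0.015, 0.707]
force: [0.4, -0.3, -2.1]
finger_gap: 0.51
```

Run:
```python
from h import *
rel([.481,.2538,.125],.0365)
```

```text
tool units to go [-1.38  0.    3.59] roll 0.03 yaw now 0.0395
```

Call:
send_rows --plan '[{"linear": [-0.3, 0, 0.8], "roll": 0}, {"linear": [-0.35, 0, 0.9], "roll": 0}, {"linear": [-0.35, 0, 0.9], "roll": 0}, {"linear": [-0.3, 0, 0.6], "roll": 0}, {"linear": [0, 0, 0], "roll": 0}]'

```text
t: 39.75
tcp_pos: [0.4851, 0.2418, 0.1254]
tool_rot: [0.707, 0.013, -0.015, -0.707]
force: [0.7, -0.4, -1.0]
finger_gap: 0.508
```

Run:
```python
from h import *
print(manip.sense()['finger_gap'])
rel([.481,.2538,.095],.0365)
C=cam('wrist'); s=manip.sense(); M=R.from_quat(s['tool_rot']).as_matrix()
im=snap('wrist','w24.png');cv2.imwrite('pics/w24z.png',cv2.resize(im[140:240,260:380],None,fx=5,fy=5,interpolation=cv2.INTER_CUBIC))
p=px2w(C,(321,194.5),s['tcp_pos'][2]+.0008)[0]; print((M.T@(p-s['tcp_pos'])).round(4))
```

```text
0.5080590508246461
tool units to go [-0.12  1.01  0.41] roll 0.04 yaw now 0.0405
[-0.0503 -0.0007  0.0002]
```

View pics/w24z.png

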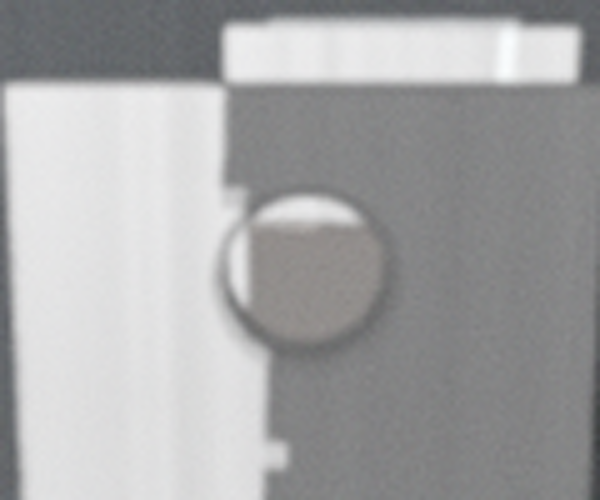

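Call:
send_rows --plan '[{"linear": [-0.1, 0.1, 0.2], "roll": 0.04}, {"linear": [-0.02, 0.3, 0.2], "roll": 0}, {"linear": [0, 0.35, 0], "roll": 0}, {"linear": [0, 0, 0], "roll": 0}, {"linear": [0, 0, 0], "roll": 0}]'

```text
t: 40.42
tcp_pos: [0.4833, 0.2524, 0.1031]
tool_rot: [0.707, 0.011, -0.012, -0.707]
force: [0.7, -0.6, -2.3]
finger_gap: 0.511
```

Run:
```python
from h import *
print(manip.sense()['finger_gap'])
rel([.481,.2538,.095],.0365)
C=cam('wrist'); s=manip.sense(); M=R.from_quat(s['tool_rot']).as_matrix()
im=snap('wrist','w25.png');cv2.imwrite('pics/w25z.png',cv2.resize(im[140:240,260:380],None,fx=5,fy=5,interpolation=cv2.INTER_CUBIC))
print('expect pin px',w2px(C,[[.4307,.2522,.08]]),'hole axis at .08',w2px(C,[s['tcp_pos']+M@np.array([-.0503,s['tcp_pos'][2]-.08,.0002])]))
```

```text
0.5114911888927616
tool units to go [-0.08  0.27  0.05] roll -0.03 yaw now 0.0328
expect pin px [[323.89383683 181.58697565]] hole axis at .08 [[320.90508175 186.56909216]]
```

View pics/w25z.png

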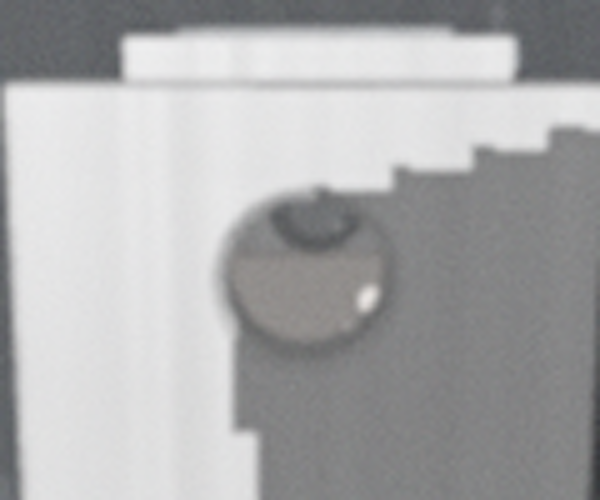

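Call:
send_rows --plan '[{"linear": [-0.08, 0, 0.05], "roll": -0.03}, {"linear": [0, 0.15, 0], "roll": 0}, {"linear": [0, 0, 0], "roll": 0}, {"linear": [0, 0, 0], "roll": 0}, {"linear": [0, 0, 0], "roll": 0}]'

```text
t: 41.1
tcp_pos: [0.4809, 0.254, 0.099]
tool_rot: [-0.707, -0.013, 0.013, 0.707]
force: [0.1, -0.1, -1.1]
finger_gap: 0.514
```

Run:
```python
from h import *
rel([.481,.2538,.095],.0365)
C=cam('wrist'); s=manip.sense(); M=R.from_quat(s['tool_rot']).as_matrix()
im=snap('wrist','w26.png');cv2.imwrite('pics/w26z.png',cv2.resize(im[140:240,260:380],None,fx=5,fy=5,interpolation=cv2.INTER_CUBIC))
print('expect pin px',w2px(C,[[.4307,.2522,.08]]),'hole axis at .08',w2px(C,[s['tcp_pos']+M@np.array([-.0503,s['tcp_pos'][2]-.08,.0002])]))
```

```text
tool units to go [ 0.    0.13 -0.01] roll -0.0 yaw now 0.0364
expect pin px [[320.47850382 187.95730165]] hole axis at .08 [[320.90930757 187.78176899]]
```

View pics/w26z.png

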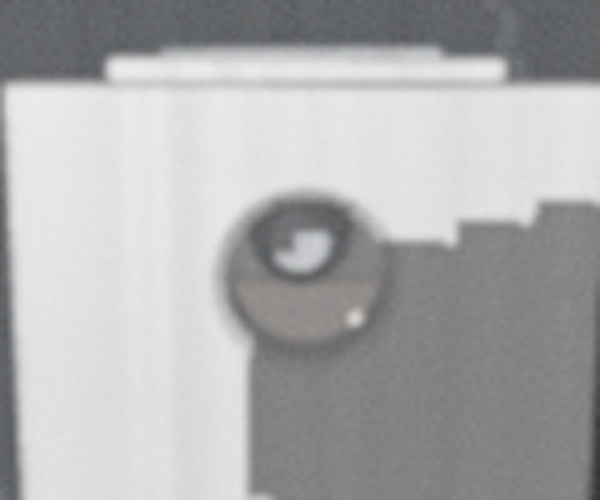

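Call:
send_rows --plan '[{"linear": [0, 0.2, 0], "roll": 0}, {"linear": [0, 0.2, 0], "roll": 0}, {"linear": [0, 0.2, 0], "roll": 0}, {"linear": [0, 0.2, 0], "roll": 0}, {"linear": [0, 0.2, 0], "roll": 0}]'

```text
t: 41.78
tcp_pos: [0.4808, 0.254, 0.0684]
tool_rot: [0.707, 0.013, -0.013, -0.707]
force: [-0.0, -0.5, -0.7]
finger_gap: 0.506
```

Call:
send_rows --plan '[{"linear": [0, 0.3, 0], "roll": 0}, {"linear": [0, 0.3, 0], "roll": 0}, {"linear": [0, 0.2, 0], "roll": 0}, {"linear": [0, 0, 0], "roll": 0}, {"linear": [0, 0, 0], "roll": 0}]'

```text
t: 42.4
tcp_pos: [0.4809, 0.2541, 0.045]
tool_rot: [-0.707, -0.013, 0.013, 0.707]
force: [0.1, -0.8, -2.4]
finger_gap: 0.509
```

Call:
send_rows --plan '[{"linear": [0, 0.06, 0], "roll": 0}, {"linear": [0, 0.04, 0], "roll": 0}, {"linear": [0, 0, 0], "roll": 0}, {"linear": [0, 0, 0], "roll": 0}, {"linear": [0, 0, 0], "roll": 0}]'

```text
t: 43.02
tcp_pos: [0.481, 0.2541, 0.0425]
tool_rot: [-0.707, -0.013, 0.013, 0.707]
force: [-0.8, -0.5, 5.3]
finger_gap: 0.516
```

Contact at the expected height. Release, rise, look.

Call:
send_rows --plan '[{"linear": [0, 0, 0], "roll": 0}, {"linear": [0, 0, 0], "roll": 0}, {"linear": [0, 0, 0], "roll": 0}, {"linear": [0, -0.3, 0], "roll": 0}, {"linear": [0, -1, 0], "roll": 0}]' --claw 62

```text
t: 43.65
tcp_pos: [0.4797, 0.2536, 0.0804]
tool_rot: [0.707, 0.012, -0.014, -0.707]
force: [0.6, -0.3, 0.6]
finger_gap: 0.727
```

Call:
send_rows --plan '[{"linear": [0, -1, 0], "roll": 0}, {"linear": [-0.2, -1, 0], "roll": 0}, {"linear": [-0.2, -1, 0], "roll": 0}, {"linear": [-0.2, -1, 0], "roll": 0}, {"linear": [-0.2, -0.3, 0], "roll": 0}]'

```text
t: 44.28
tcp_pos: [0.4575, 0.2535, 0.2121]
tool_rot: [-0.707, -0.014, 0.011, 0.707]
force: [0.8, 0.1, -0.7]
finger_gap: 0.726
```

Run:
```python
from h import *
s=manip.sense(); print(s['tcp_pos'],s['force'],s['finger_gap']*85.4)
im=snap('wrist','w27.png')
cv2.imwrite('pics/w27z.png',cv2.resize(im[140:340,240:400],None,fx=3,fy=3,interpolation=cv2.INTER_CUBIC))
im=snap('top','t27.png')
C=cam('top')
for q in('plate1','sheet1'):
  for d in manip.look_for('top',q):
    e=np.array(d['extent']); print(q,round(d['p'],2),e.round(0),px2w(C,[(e[0]+e[2])/2,(e[1]+e[3])/2],.01)[0].round(3))
for o in find_rect(im,C,(340,215,480,345),.005,0,vmin=110,smax=60): print(o)
rel([.584,-.232,.2],0)
```

```text
[0.45750469 0.25346846 0.21211764] [ 0.77006561  0.11994495 -0.68111343] 62.02851691009477
plate1 0.86 [362. 225. 380. 276.] [ 0.593 -0.119  0.01 ]
plate1 0.68 [218. 267. 238. 319.] [0.483 0.263 0.01 ]
plate1 0.64 [340. 168. 386. 208.] [ 0.767 -0.104  0.01 ]
plate1 0.48 [238. 271. 237. 308.] [0.493 0.239 0.01 ]
sheet1 0.92 [445. 231. 466. 264.] [ 0.597 -0.349  0.01 ]
sheet1 0.56 [406. 225. 419. 260.] [ 0.613 -0.233  0.01 ]
{'c': (0.5996, -0.1143), 'size': (131.6, 48.9), 'yaw': -0.0808, 'px': (359, 225, 20, 48)}
tool units to go [  3.67   0.31 -16.31] roll 0.35 yaw now 0.0364
```

View pics/w27z.png

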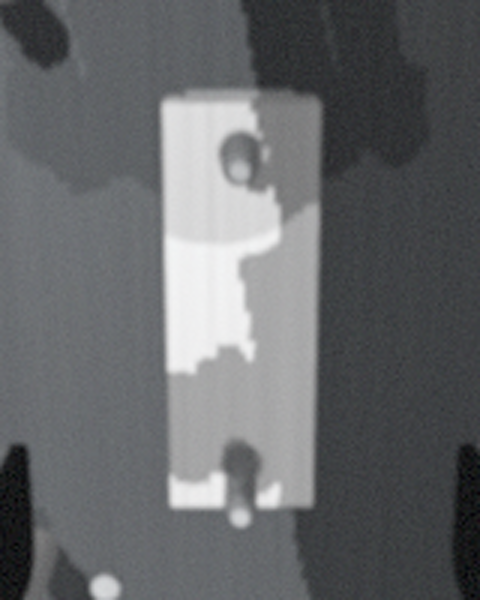

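View pics/t27.png

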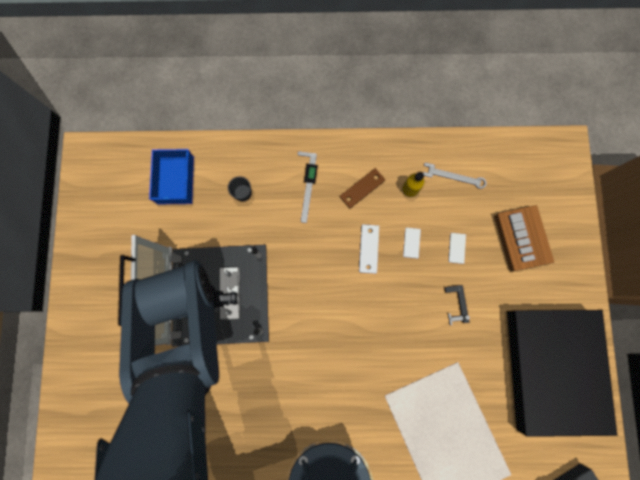

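Call:
send_rows --plan '[{"linear": [0.2, 0, -0.8], "roll": 0.2}, {"linear": [0.2, 0, -1], "roll": 0.2}, {"linear": [0.2, 0, -1], "roll": 0.2}, {"linear": [0.25, 0, -1], "roll": 0.1}, {"linear": [0.25, 0, -1], "roll": 0.1}]' --claw 54

```text
t: 45.1
tcp_pos: [0.4888, 0.1079, 0.2084]
tool_rot: [0.707, -0.018, 0.016, -0.707]
force: [0.3, -0.7, 0.6]
finger_gap: 0.636
```

Call:
send_rows --plan '[{"linear": [0.2, 0, -1], "roll": 0}, {"linear": [0.2, 0, -1], "roll": 0}, {"linear": [0.2, 0, -1], "roll": 0}, {"linear": [0.2, 0, -1], "roll": 0}, {"linear": [0.2, 0, -1], "roll": 0}]'

```text
t: 45.72
tcp_pos: [0.5115, -0.0433, 0.2083]
tool_rot: [-0.707, 0.018, -0.016, 0.707]
force: [-0.1, -0.7, -0.1]
finger_gap: 0.631
```

Call:
send_rows --plan '[{"linear": [0.2, 0, -1], "roll": 0}, {"linear": [0.2, 0, -1], "roll": 0}, {"linear": [0.2, 0, -1], "roll": 0}, {"linear": [0.2, 0.2, -1], "roll": 0}, {"linear": [0.2, 0.2, -1], "roll": 0}]'

```text
t: 46.35
tcp_pos: [0.5343, -0.1944, 0.196]
tool_rot: [-0.706, 0.018, -0.016, 0.707]
force: [-0.2, -0.1, 0.0]
finger_gap: 0.633
```

Run:
```python
from h import *
rel([.575,-.232,.2],-.06)
im=snap('wrist','w28.png')
C=cam('wrist')
for o in find_rect(im,C,(100,100,500,350),.005,0): print(o)
```

```text
tool units to go [ 1.41 -0.14 -1.19] roll 0.12 yaw now -0.0478
{'c': (0.6145, -0.24), 'size': (81.9, 43.0), 'yaw': -0.1245, 'px': (263, 255, 45, 75)}
{'c': (0.5986, -0.3623), 'size': (82.1, 43.0), 'yaw': -0.1337, 'px': (142, 246, 45, 75)}
{'c': (0.5573, -0.1214), 'size': (46.3, 45.6), 'yaw': -0.0885, 'px': (376, 211, 51, 46)}
```

View pics/w28.png

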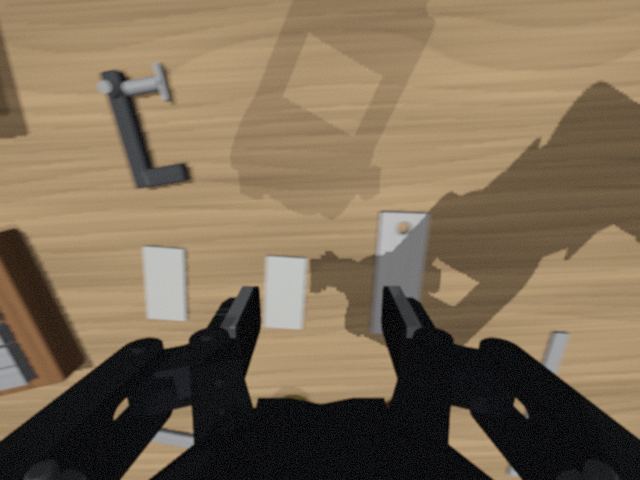

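Call:
send_rows --plan '[{"linear": [0.4, 0.5, -0.3], "roll": 0.15}, {"linear": [0.5, 0.7, -0.4], "roll": 0.15}, {"linear": [0.5, 0.7, -0.4], "roll": 0.1}, {"linear": [0.4, 0.7, -0.1], "roll": 0}, {"linear": [0, 0, 0], "roll": 0}]'

```text
t: 47.02
tcp_pos: [0.5855, -0.2318, 0.1166]
tool_rot: [-0.705, 0.033, -0.03, 0.707]
force: [0.6, 0.3, 0.3]
finger_gap: 0.63
```

Call:
send_rows --plan '[{"linear": [0, 0, 0], "roll": 0}, {"linear": [0, 0, 0], "roll": 0}, {"linear": [0, 0, 0], "roll": 0}, {"linear": [0, 0, 0], "roll": 0}, {"linear": [0, 0, 0], "roll": 0}]'

```text
t: 47.65
tcp_pos: [0.5863, -0.2333, 0.1203]
tool_rot: [0.706, -0.031, 0.032, -0.706]
force: [-0.5, 0.3, 0.8]
finger_gap: 0.637
```

Run:
```python
from h import *
C=cam('wrist')
im=snap('wrist','w29.png')
for o in find_rect(im,C,(200,100,450,390),.005,0): print(o)
rel([.6145,-.239,.0065],-.1)
```

```text
{'c': (0.6135, -0.2328), 'size': (81.1, 41.1), 'yaw': -0.1073, 'px': (298, 220, 55, 98)}
tool units to go [ 0.95  3.79 -0.11] roll 0.1 yaw now -0.0894
```

View pics/w29.png

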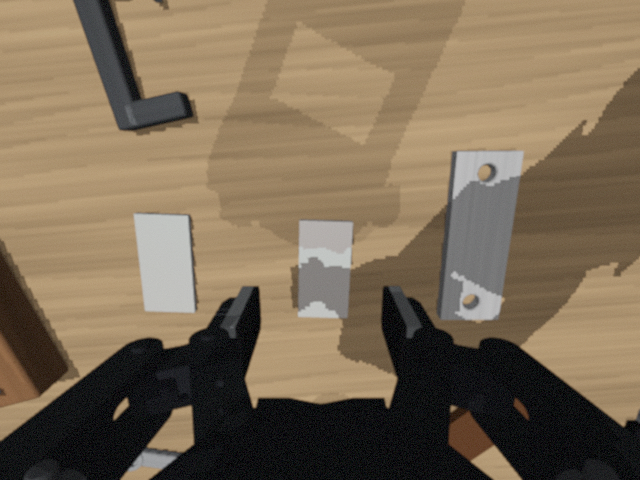

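Call:
send_rows --plan '[{"linear": [0.45, 0.8, 0.05], "roll": 0.08}, {"linear": [0.45, 0.9, 0.05], "roll": 0.07}, {"linear": [0, 0.9, 0], "roll": 0}, {"linear": [0, 0.6, 0], "roll": 0}, {"linear": [0, 0.4, 0], "roll": 0}]'

```text
t: 48.32
tcp_pos: [0.613, -0.2326, 0.0109]
tool_rot: [-0.706, 0.037, -0.037, 0.706]
force: [-0.2, 0.9, 0.4]
finger_gap: 0.634
```

Call:
send_rows --plan '[{"linear": [0, 0.12, 0], "roll": 0}, {"linear": [0, 0, 0], "roll": 0}, {"linear": [0, 0, 0], "roll": 0}, {"linear": [0, 0, 0], "roll": 0}, {"linear": [0, 0, 0], "roll": 0}]'

```text
t: 48.95
tcp_pos: [0.6136, -0.2329, 0.0088]
tool_rot: [0.706, -0.037, 0.037, -0.706]
force: [-0.1, -0.3, -0.5]
finger_gap: 0.632
```

Run:
```python
from h import *
C=cam('wrist')
im=snap('wrist','w30.png')
for o in find_rect(im,C,(200,100,450,390),.005,0): print(o)
rel([.6135,-.2328,.0065],-.105); s=manip.sense();print(s['tcp_pos'],s['force'])
```

```text
{'c': (0.643, -0.2366), 'size': (40.2, 21.3), 'yaw': 1.4474, 'px': (276, 342, 87, 41)}
{'c': (0.5936, -0.2307), 'size': (41.0, 40.8), 'yaw': -0.1217, 'px': (273, 216, 98, 91)}
tool units to go [-0.    0.07  0.  ] roll -0.0 yaw now -0.105
[ 0.61352149 -0.23280579  0.00864736] [ 0.36989169  0.36558161 -1.56614392]
```

View pics/w30.png

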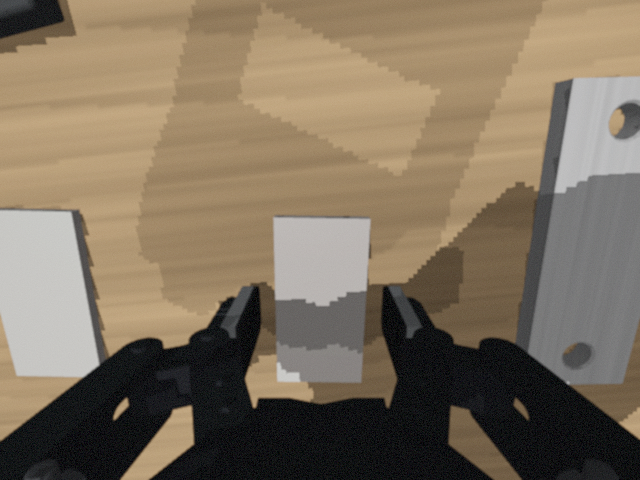

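Centred. Down 2 mm and close.

Call:
send_rows --plan '[{"linear": [0, 0.07, 0], "roll": 0.02}, {"linear": [0, 0, 0], "roll": 0}, {"linear": [0, 0, 0], "roll": 0}, {"linear": [0, 0, 0], "roll": 0}, {"linear": [0, 0, 0], "roll": 0}]' --claw 44 --force 40

```text
t: 49.62
tcp_pos: [0.6133, -0.2327, 0.0062]
tool_rot: [-0.706, 0.038, -0.038, 0.706]
force: [-0.1, 0.5, -0.4]
finger_gap: 0.515
```

Call:
send_rows --plan '[{"linear": [0, 0, 0], "roll": 0}, {"linear": [0, 0, 0], "roll": 0}, {"linear": [0, 0, 0], "roll": 0}, {"linear": [0, 0, 0], "roll": 0}, {"linear": [0, 0, 0], "roll": 0}]' --claw 30

```text
t: 50.25
tcp_pos: [0.6139, -0.233, 0.0069]
tool_rot: [0.706, -0.037, 0.038, -0.706]
force: [-0.6, 1.2, 4.4]
finger_gap: 0.449
```

Call:
send_rows --plan '[{"linear": [0, -0.2, 0], "roll": 0}, {"linear": [0, -0.6, 0], "roll": 0}, {"linear": [0, -0.9, 0], "roll": 0}, {"linear": [0, -1, 0], "roll": 0}, {"linear": [0, -1, 0], "roll": 0}]'

```text
t: 50.88
tcp_pos: [0.6133, -0.2327, 0.119]
tool_rot: [0.706, -0.038, 0.038, -0.706]
force: [0.8, 0.2, -0.7]
finger_gap: 0.448
```

Run:
```python
from h import *
im=snap('wrist','w31.png')
rel([.481,.2538,.13],.0365); s=manip.sense();print(s['tcp_pos'],s['force'],s['finger_gap']*85.4)
```

```text
tool units to go [-6.2  -0.32 15.69] roll -1.37 yaw now -0.1068
[ 0.61573908 -0.23395013  0.123497  ] [ 0.54002925 -0.81621355  1.45460915] 38.090523801725176
```

View pics/w31.png

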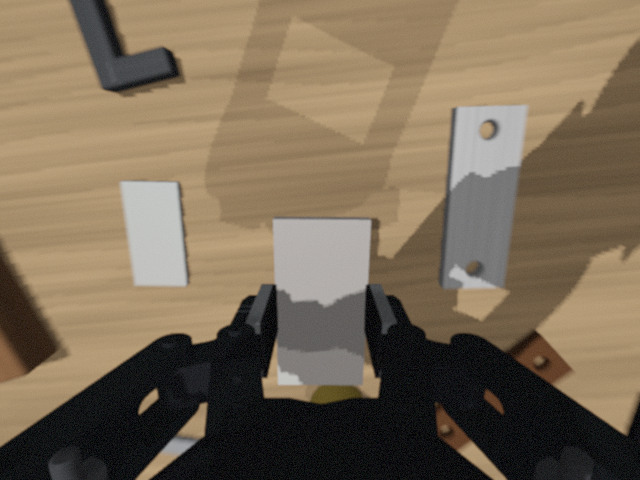

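Call:
send_rows --plan '[{"linear": [-0.3, -0.2, 0.6], "roll": -0.28}, {"linear": [-0.35, -0.1, 1], "roll": -0.28}, {"linear": [-0.35, 0, 1], "roll": -0.28}, {"linear": [-0.3, 0, 1], "roll": -0.28}, {"linear": [-0.3, 0, 1], "roll": -0.26}]'

```text
t: 51.55
tcp_pos: [0.5692, -0.09, 0.1253]
tool_rot: [-0.706, -0.013, 0.015, 0.708]
force: [0.9, 0.8, 0.2]
finger_gap: 0.454
```

Call:
send_rows --plan '[{"linear": [-0.2, 0, 1], "roll": 0}, {"linear": [-0.2, 0, 1], "roll": 0}, {"linear": [-0.2, 0, 1], "roll": 0}, {"linear": [-0.2, 0, 1], "roll": 0}, {"linear": [-0.2, 0, 1], "roll": 0}]'

```text
t: 52.18
tcp_pos: [0.5333, 0.0582, 0.1254]
tool_rot: [-0.707, -0.012, 0.015, 0.707]
force: [0.9, -0.1, -0.1]
finger_gap: 0.447
```

Run:
```python
from h import *
rel([.481,.2538,.13],.0365); s=manip.sense();print(s['tcp_pos'],s['force'],s['finger_gap']*85.4)
```

```text
tool units to go [-1.49 -0.14  6.58] roll 0.02 yaw now 0.0389
[0.53325497 0.05820635 0.12535471] [ 0.88046812 -0.08325432 -0.06703012] 38.16136709196105
```

Call:
send_rows --plan '[{"linear": [-0.25, 0, 1], "roll": 0.02}, {"linear": [-0.25, 0, 1], "roll": 0}, {"linear": [-0.25, 0, 1], "roll": 0}, {"linear": [-0.25, 0, 1], "roll": 0}, {"linear": [-0.2, 0, 0.9], "roll": 0}]'

```text
t: 52.8
tcp_pos: [0.4916, 0.2032, 0.1254]
tool_rot: [0.707, 0.012, -0.014, -0.707]
force: [0.3, 0.7, 0.0]
finger_gap: 0.452
```

Call:
send_rows --plan '[{"linear": [-0.15, 0, 0.8], "roll": 0}, {"linear": [0, 0, 0.4], "roll": 0}, {"linear": [0, 0, 0], "roll": 0}, {"linear": [0, 0, 0], "roll": 0}, {"linear": [0, 0, 0], "roll": 0}]'

```text
t: 53.42
tcp_pos: [0.489, 0.2368, 0.1261]
tool_rot: [0.707, 0.012, -0.012, -0.707]
force: [0.2, -0.6, -1.9]
finger_gap: 0.448
```

Run:
```python
from h import *
im=snap('wrist','w32.png')
rel([.481,.2538,.0495],.0365); s=manip.sense();print(s['tcp_pos'],s['force'],s['finger_gap']*85.4)
```

```text
tool units to go [-0.25  2.56  0.57] roll -0.02 yaw now 0.0341
[0.48910616 0.23684798 0.12619244] [-0.33921554 -0.51512647 -0.10558794] 38.15036480638584
```

View pics/w32.png

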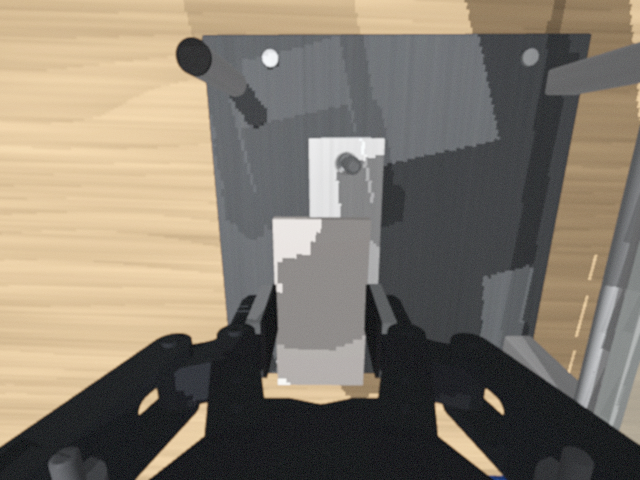

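Call:
send_rows --plan '[{"linear": [-0.15, 0, 0.3], "roll": -0.02}, {"linear": [-0.1, 0.2, 0.27], "roll": 0}, {"linear": [0, 0.5, 0], "roll": 0}, {"linear": [0, 0.4, 0], "roll": 0}, {"linear": [0, 0, 0], "roll": 0}]'

```text
t: 54.1
tcp_pos: [0.4798, 0.254, 0.0916]
tool_rot: [0.707, 0.012, -0.014, -0.707]
force: [0.8, 0.2, -0.3]
finger_gap: 0.45
```

Run:
```python
from h import *
rel([.481,.2538,.0497],.0365); s=manip.sense();print(s['tcp_pos'],s['force'],s['finger_gap']*85.4)
```

```text
tool units to go [ 0.05  1.39 -0.01] roll 0.01 yaw now 0.0373
[0.47975479 0.25400271 0.09155162] [ 0.79365127  0.15222069 -0.26557425] 38.456297595930835
```

Call:
send_rows --plan '[{"linear": [0.03, 0.4, 0], "roll": 0}, {"linear": [0, 0.4, 0], "roll": 0}, {"linear": [0, 0.4, 0], "roll": 0}, {"linear": [0, 0.1, 0], "roll": 0}, {"linear": [0, 0, 0], "roll": 0}]'

```text
t: 54.72
tcp_pos: [0.4815, 0.2544, 0.0539]
tool_rot: [0.707, 0.013, -0.013, -0.707]
force: [0.4, -0.0, -0.7]
finger_gap: 0.454
```

Call:
send_rows --plan '[{"linear": [0, 0.04, 0], "roll": 0}, {"linear": [0, 0.03, 0], "roll": 0}, {"linear": [0, 0, 0], "roll": 0}, {"linear": [0, 0, 0], "roll": 0}, {"linear": [0, 0, 0], "roll": 0}]'

```text
t: 55.35
tcp_pos: [0.4817, 0.2545, 0.0522]
tool_rot: [-0.707, -0.013, 0.013, 0.707]
force: [-0.6, -0.2, 0.3]
finger_gap: 0.446
```

Call:
send_rows --plan '[{"linear": [-0.02, 0.04, -0.02], "roll": 0}, {"linear": [0, 0.04, 0], "roll": 0}, {"linear": [0, 0, 0], "roll": 0}, {"linear": [0, 0, 0], "roll": 0}, {"linear": [0, 0, 0], "roll": 0}]'

```text
t: 55.98
tcp_pos: [0.481, 0.2538, 0.0499]
tool_rot: [0.707, 0.013, -0.013, -0.707]
force: [-1.8, -0.5, 4.8]
finger_gap: 0.451
```

Call:
send_rows --plan '[{"linear": [0, 0, 0], "roll": 0}, {"linear": [0, 0, 0], "roll": 0}, {"linear": [0, 0, 0], "roll": 0}, {"linear": [0, -0.3, 0], "roll": 0}, {"linear": [0, -1, 0], "roll": 0}]' --claw 56

```text
t: 56.6
tcp_pos: [0.48, 0.2535, 0.0882]
tool_rot: [0.707, 0.012, -0.014, -0.707]
force: [1.4, 0.2, 0.7]
finger_gap: 0.658
```

Call:
send_rows --plan '[{"linear": [0, -1, 0], "roll": 0}, {"linear": [-0.2, -1, 0], "roll": 0}, {"linear": [-0.2, -1, 0], "roll": 0}, {"linear": [-0.2, -1, 0], "roll": 0}, {"linear": [-0.2, 0, 0], "roll": 0}]'

```text
t: 57.22
tcp_pos: [0.4584, 0.2535, 0.2115]
tool_rot: [-0.706, -0.015, 0.011, 0.708]
force: [0.4, 0.1, -0.5]
finger_gap: 0.658
```

Run:
```python
from h import *
im=snap('wrist','w33.png')
cv2.imwrite('pics/w33z.png',cv2.resize(im[140:340,240:400],None,fx=3,fy=3,interpolation=cv2.INTER_CUBIC))
im=snap('top','t33.png'); C=cam('top')
for d in manip.look_for('top','plate3'):
    e=np.array(d['extent']); print(round(d['p'],2),e.round(0),px2w(C,[(e[0]+e[2])/2,(e[1]+e[3])/2],.01)[0].round(3))
rel([.555,-.114,.2],-.08)
```

```text
0.96 [338. 169. 385. 208.] [ 0.767 -0.098  0.01 ]
0.85 [220. 268. 237. 318.] [0.484 0.264 0.01 ]
0.55 [361. 222. 380. 275.] [ 0.599 -0.118  0.01 ]
tool units to go [  2.83   0.27 -12.34] roll 1.12 yaw now 0.0376
```

View pics/w33z.png

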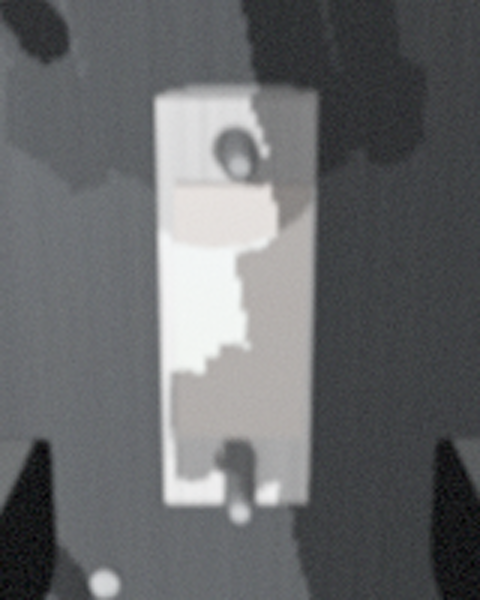

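Run:
```python
from h import *
im=cv2.imread('pics/w33.png'); z=im[190:300,280:360]
z=cv2.resize(z,None,fx=7,fy=7,interpolation=cv2.INTER_CUBIC)[:,:]
l=cv2.cvtColor(z,cv2.COLOR_BGR2LAB); l[...,0]=cv2.createCLAHE(4,(4,4)).apply(l[...,0]); l[...,1:]=np.clip((l[...,1:].astype(int)-128)*4+128,0,255)
cv2.imwrite('pics/w33c.png',cv2.resize(cv2.cvtColor(l,cv2.COLOR_LAB2BGR),(436,600)))
```

```text
(no output)
```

View pics/w33c.png

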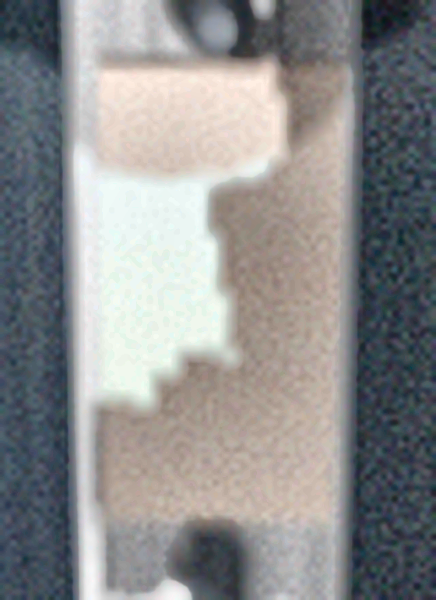

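Call:
send_rows --plan '[{"linear": [0.15, 0, -0.8], "roll": 0.2}, {"linear": [0.2, 0, -1], "roll": 0.25}, {"linear": [0.3, 0, -1], "roll": 0.25}, {"linear": [0.3, 0, -1], "roll": 0.25}, {"linear": [0.3, 0, -1], "roll": 0.2}]' --claw 62

```text
t: 58.0
tcp_pos: [0.4925, 0.1072, 0.2073]
tool_rot: [0.707, -0.031, 0.029, -0.706]
force: [0.9, 0.8, -0.9]
finger_gap: 0.725
```

Call:
send_rows --plan '[{"linear": [0.3, 0, -1], "roll": 0}, {"linear": [0.3, 0, -1], "roll": 0}, {"linear": [0.3, 0, -1], "roll": 0}, {"linear": [0.3, 0.2, -1], "roll": 0}, {"linear": [0.3, 0.2, -1], "roll": 0}]'

```text
t: 58.62
tcp_pos: [0.5248, -0.0459, 0.1952]
tool_rot: [-0.706, 0.03, -0.029, 0.707]
force: [-0.3, 0.2, 0.7]
finger_gap: 0.725
```

Run:
```python
from h import *
rel([.555,-.114,.2],-.08)
```

```text
tool units to go [ 1.19 -0.17 -2.18] roll -0.03 yaw now -0.0833
```

Call:
send_rows --plan '[{"linear": [0.35, 0, -0.6], "roll": 0}, {"linear": [0.35, 0, -0.6], "roll": 0}, {"linear": [0.3, 0.3, -0.5], "roll": 0}, {"linear": [0, 0.3, 0], "roll": 0}, {"linear": [0, 0, 0], "roll": 0}]'

```text
t: 59.25
tcp_pos: [0.5495, -0.0972, 0.1774]
tool_rot: [-0.706, 0.03, -0.028, 0.707]
force: [0.4, 0.5, -0.4]
finger_gap: 0.725
```

Call:
send_rows --plan '[{"linear": [0, 0, 0], "roll": 0}, {"linear": [0, 0, 0], "roll": 0}, {"linear": [0, 0, 0], "roll": 0}, {"linear": [0, 0, 0], "roll": 0}, {"linear": [0, 0, 0], "roll": 0}]'

```text
t: 59.88
tcp_pos: [0.5508, -0.0982, 0.1788]
tool_rot: [0.707, -0.029, 0.029, -0.706]
force: [-0.4, 0.7, -0.8]
finger_gap: 0.729
```

Run:
```python
from h import *
C=cam('wrist'); im=snap('wrist','w34.png')
for o in find_rect(im,C,(240,60,400,390),.01,0,vmin=100): print(o)
rel([.597,-.117,.0092],-.085)
```

```text
{'c': (0.5976, -0.1159), 'size': (131.5, 47.1), 'yaw': -0.0794, 'px': (280, 202, 52, 131)}
tool units to go [ 1.59  5.65 -0.5 ] roll 0.02 yaw now -0.083
```

View pics/w34.png

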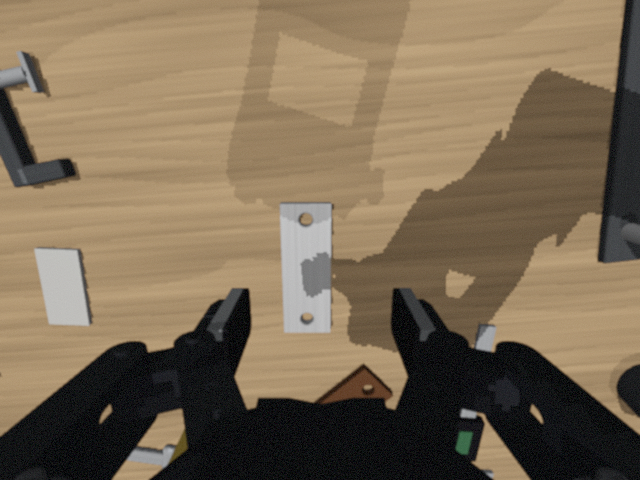

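Call:
send_rows --plan '[{"linear": [0.5, 0.8, -0.2], "roll": 0}, {"linear": [0.55, 0.9, -0.2], "roll": 0}, {"linear": [0.53, 0.9, -0.06], "roll": 0}, {"linear": [0, 0.9, 0], "roll": 0}, {"linear": [0, 0.9, 0], "roll": 0}]'

```text
t: 60.55
tcp_pos: [0.5972, -0.1161, 0.0458]
tool_rot: [0.707, -0.029, 0.029, -0.706]
force: [0.2, -0.4, -0.5]
finger_gap: 0.728
```

Call:
send_rows --plan '[{"linear": [0, 0.7, 0], "roll": 0}, {"linear": [0, 0.4, 0], "roll": 0}, {"linear": [0, 0, 0], "roll": 0}, {"linear": [0, 0, 0], "roll": 0}, {"linear": [0, 0, 0], "roll": 0}]'

```text
t: 61.18
tcp_pos: [0.5976, -0.1161, 0.0147]
tool_rot: [0.707, -0.029, 0.03, -0.706]
force: [-0.1, 0.4, 0.1]
finger_gap: 0.726
```

Run:
```python
from h import *
im=snap('wrist','w35.png')
rel([.5976,-.1159,.0092],-.08); print(manip.sense()['force'])
C=cam('wrist');print(px2w(C,[(321,193)],.01))
```

```text
tool units to go [0.   0.18 0.01] roll -0.03 yaw now -0.083
[ 0.09267068  0.34134897 -0.08738523]
[[ 0.547535   -0.11172903  0.01      ]]
```

View pics/w35.png

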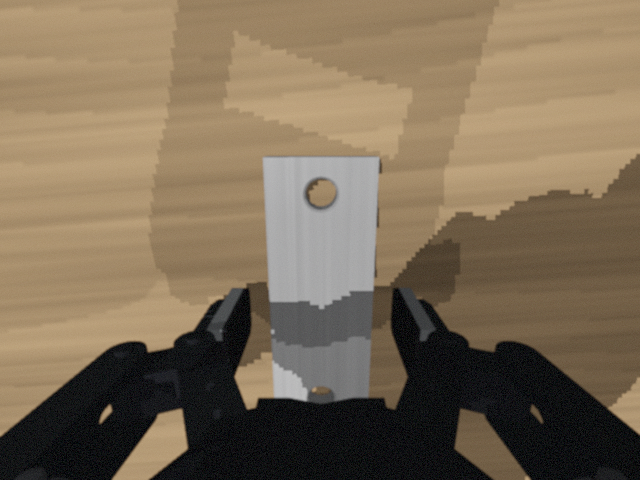

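Call:
send_rows --plan '[{"linear": [0, 0.1, 0], "roll": 0}, {"linear": [0, 0.09, 0], "roll": 0}, {"linear": [0, 0, 0], "roll": 0}, {"linear": [0, 0, 0], "roll": 0}, {"linear": [0, 0, 0], "roll": 0}]'

```text
t: 61.85
tcp_pos: [0.597, -0.1159, 0.008]
tool_rot: [0.707, -0.029, 0.029, -0.706]
force: [0.9, 0.0, -0.3]
finger_gap: 0.729
```

Call:
send_rows --plan '[{"linear": [0, 0, 0], "roll": 0}, {"linear": [0, 0, 0], "roll": 0}, {"linear": [0, 0, 0], "roll": 0}, {"linear": [0, 0, 0], "roll": 0}, {"linear": [0, 0, 0], "roll": 0}]' --claw 20 --force 70

```text
t: 62.48
tcp_pos: [0.5971, -0.116, 0.0086]
tool_rot: [0.707, -0.029, 0.03, -0.706]
force: [-0.6, 0.7, 5.4]
finger_gap: 0.51
```

Call:
send_rows --plan '[{"linear": [0, -0.2, 0], "roll": 0}, {"linear": [0, -0.5, 0], "roll": 0}, {"linear": [0, -1, 0], "roll": 0}, {"linear": [0, -1, 0], "roll": 0}, {"linear": [0, -1, 0], "roll": 0}]'

```text
t: 63.1
tcp_pos: [0.5968, -0.1158, 0.1205]
tool_rot: [0.707, -0.029, 0.029, -0.706]
force: [0.3, -1.2, -1.2]
finger_gap: 0.515
```

Run:
```python
from h import *
s=manip.sense(); print(s['finger_gap']*85.4)
im=snap('wrist','w36.png')
rel([.481,.2538,.125],.0365)
```

```text
43.994036304185485
tool units to go [-4.95 -0.07 11.98] roll -1.14 yaw now -0.0828
```

View pics/w36.png

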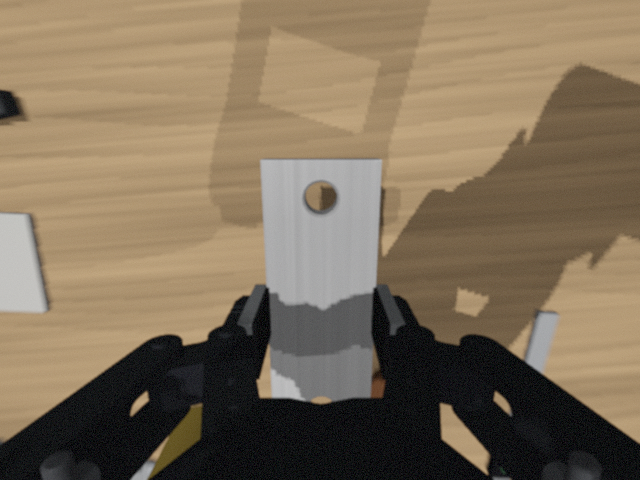

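Call:
send_rows --plan '[{"linear": [-0.35, -0.2, 0.6], "roll": -0.23}, {"linear": [-0.4, 0, 1], "roll": -0.23}, {"linear": [-0.4, 0, 1], "roll": -0.23}, {"linear": [-0.35, 0, 1], "roll": -0.23}, {"linear": [-0.3, 0, 1], "roll": -0.22}]' --force 80

```text
t: 63.78
tcp_pos: [0.5446, 0.0262, 0.124]
tool_rot: [-0.707, -0.012, 0.015, 0.707]
force: [0.7, -0.2, -1.8]
finger_gap: 0.506
```

Call:
send_rows --plan '[{"linear": [-0.25, 0, 1], "roll": 0}, {"linear": [-0.25, 0, 1], "roll": 0}, {"linear": [-0.25, 0, 1], "roll": 0}, {"linear": [-0.25, 0, 1], "roll": 0}, {"linear": [-0.25, 0, 1], "roll": 0}]'

```text
t: 64.4
tcp_pos: [0.5015, 0.1741, 0.124]
tool_rot: [0.707, 0.012, -0.015, -0.707]
force: [-0.0, -0.0, -1.6]
finger_gap: 0.505
```

Run:
```python
from h import *
rel([.481,.2538,.125],.0365); print(manip.sense()['finger_gap'])
```

```text
tool units to go [-0.58 -0.03  2.68] roll 0.01 yaw now 0.0376
0.505339208465866
```

Call:
send_rows --plan '[{"linear": [-0.2, 0, 0.9], "roll": 0.01}, {"linear": [-0.2, 0, 0.8], "roll": 0}, {"linear": [-0.15, 0, 0.6], "roll": 0}, {"linear": [0, 0, 0.25], "roll": 0}, {"linear": [0, 0, 0], "roll": 0}]'

```text
t: 65.03
tcp_pos: [0.4849, 0.2486, 0.1248]
tool_rot: [0.707, 0.013, -0.013, -0.707]
force: [-0.1, -1.5, -1.6]
finger_gap: 0.505
```

Call:
send_rows --plan '[{"linear": [0, 0.3, 0], "roll": 0}, {"linear": [0, 0.4, 0], "roll": 0}, {"linear": [0, 0, 0], "roll": 0}, {"linear": [0, 0, 0], "roll": 0}, {"linear": [0, 0, 0], "roll": 0}]'

```text
t: 65.65
tcp_pos: [0.4853, 0.2483, 0.1042]
tool_rot: [-0.707, -0.013, 0.012, 0.707]
force: [0.1, -0.1, -0.9]
finger_gap: 0.505
```

Run:
```python
from h import *
print(manip.sense()['finger_gap'])
rel([.481,.2538,.095],.0365)
C=cam('wrist'); s=manip.sense(); M=R.from_quat(s['tool_rot']).as_matrix()
im=snap('wrist','w37.png');cv2.imwrite('pics/w37z.png',cv2.resize(im[140:240,260:380],None,fx=5,fy=5,interpolation=cv2.INTER_CUBIC))
p=px2w(C,(321,196.3),s['tcp_pos'][2]+.0016)[0]; print((M.T@(p-s['tcp_pos'])).round(4))
print('expect pin px',w2px(C,[[.4307,.2522,.08]]),'hole axis at .08',w2px(C,[s['tcp_pos']+M@np.array([-.0503,s['tcp_pos'][2]-.08,.0002])]))
```

```text
0.5046233208268706
tool units to go [-0.14  0.31  0.19] roll -0.01 yaw now 0.0351
[-0.0497 -0.0016  0.0002]
expect pin px [[333.02414198 177.16733955]] hole axis at .08 [[320.90156839 186.2680166 ]]
```

View pics/w37z.png

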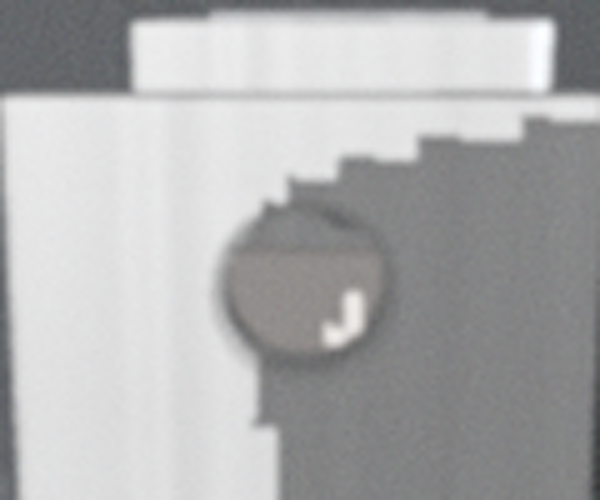

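Call:
send_rows --plan '[{"linear": [-0.08, 0, 0.1], "roll": -0.01}, {"linear": [-0.08, 0.1, 0.09], "roll": 0}, {"linear": [0, 0.1, 0], "roll": 0}, {"linear": [0, 0, 0], "roll": 0}, {"linear": [0, 0, 0], "roll": 0}]'

```text
t: 66.32
tcp_pos: [0.4801, 0.2539, 0.0979]
tool_rot: [0.707, 0.013, -0.013, -0.707]
force: [0.1, 0.6, -1.8]
finger_gap: 0.509
```

Run:
```python
from h import *
print(manip.sense()['finger_gap'])
rel([.4806,.2538,.095],.0365)
C=cam('wrist'); s=manip.sense(); M=R.from_quat(s['tool_rot']).as_matrix()
im=snap('wrist','w38.png');cv2.imwrite('pics/w38z.png',cv2.resize(im[140:240,260:380],None,fx=5,fy=5,interpolation=cv2.INTER_CUBIC))
print('expect pin px',w2px(C,[[.4307,.2522,.08]]),'hole axis at .08',w2px(C,[s['tcp_pos']+M@np.array([-.0497,s['tcp_pos'][2]-.08,.0002])]))
```

```text
0.5087278695587698
tool units to go [ 0.02  0.1  -0.  ] roll -0.0 yaw now 0.0364
expect pin px [[320.6728287 189.9742893]] hole axis at .08 [[320.91008047 189.43615535]]
```

View pics/w38z.png

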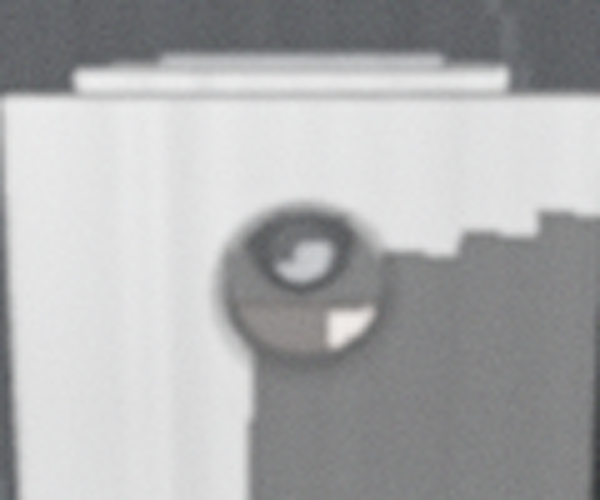

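Call:
send_rows --plan '[{"linear": [0.02, 0.2, 0], "roll": 0}, {"linear": [0, 0.2, 0], "roll": 0}, {"linear": [0, 0.2, 0], "roll": 0}, {"linear": [0, 0.2, 0], "roll": 0}, {"linear": [0, 0.2, 0], "roll": 0}]'

```text
t: 67.0
tcp_pos: [0.4806, 0.2539, 0.0675]
tool_rot: [0.707, 0.013, -0.013, -0.707]
force: [0.1, 0.0, -0.5]
finger_gap: 0.506
```

Call:
send_rows --plan '[{"linear": [0, 0.2, 0], "roll": 0}, {"linear": [0, 0.1, 0], "roll": 0}, {"linear": [0, 0, 0], "roll": 0}, {"linear": [0, 0, 0], "roll": 0}, {"linear": [0, 0, 0], "roll": 0}]'

```text
t: 67.62
tcp_pos: [0.4808, 0.254, 0.0592]
tool_rot: [-0.707, -0.013, 0.013, 0.707]
force: [0.9, -0.6, -1.1]
finger_gap: 0.508
```

Call:
send_rows --plan '[{"linear": [0, 0.05, 0], "roll": 0}, {"linear": [0, 0.05, 0], "roll": 0}, {"linear": [0, 0, 0], "roll": 0}, {"linear": [0, 0, 0], "roll": 0}, {"linear": [0, 0, 0], "roll": 0}]'

```text
t: 68.25
tcp_pos: [0.4808, 0.254, 0.0567]
tool_rot: [-0.707, -0.013, 0.013, 0.707]
force: [-1.1, -0.3, 4.8]
finger_gap: 0.507
```

Call:
send_rows --plan '[{"linear": [0, 0, 0], "roll": 0}, {"linear": [0, 0, 0], "roll": 0}, {"linear": [0, 0, 0], "roll": 0}, {"linear": [0, -0.3, 0], "roll": 0}, {"linear": [0, -1, 0], "roll": 0}]' --claw 62

```text
t: 68.88
tcp_pos: [0.4796, 0.2535, 0.0945]
tool_rot: [0.707, 0.012, -0.014, -0.707]
force: [0.6, 0.6, -0.5]
finger_gap: 0.727
```

Call:
send_rows --plan '[{"linear": [0, -1, 0], "roll": 0}, {"linear": [-0.2, -1, 0], "roll": 0}, {"linear": [-0.2, -1, 0], "roll": 0}, {"linear": [-0.2, -0.8, 0], "roll": 0}, {"linear": [-0.2, 0, 0], "roll": 0}]'

```text
t: 69.5
tcp_pos: [0.4577, 0.2535, 0.2112]
tool_rot: [-0.706, -0.015, 0.011, 0.707]
force: [0.3, -0.6, -0.4]
finger_gap: 0.73
```

Run:
```python
from h import *
im=snap('wrist','w39.png')
cv2.imwrite('pics/w39z.png',cv2.resize(im[140:340,240:400],None,fx=3,fy=3,interpolation=cv2.INTER_CUBIC))
im=snap('side','s39.png')
cv2.imwrite('pics/s39z.png',cv2.resize(im[280:460,270:490],None,fx=3,fy=3,interpolation=cv2.INTER_CUBIC))
im=snap('top','t39.png')
```

```text
(no output)
```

View pics/w39z.png

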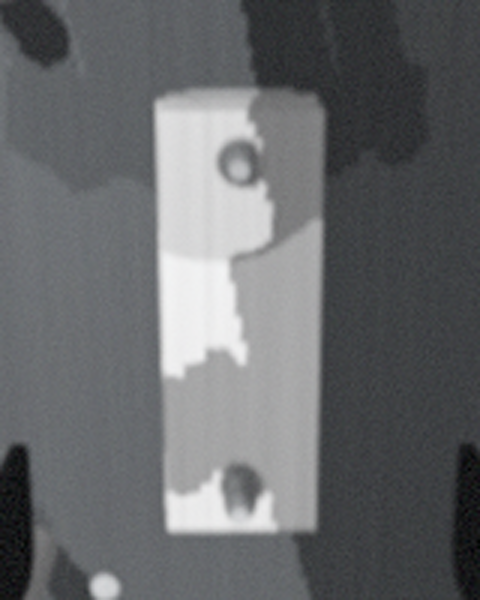

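View pics/s39z.png

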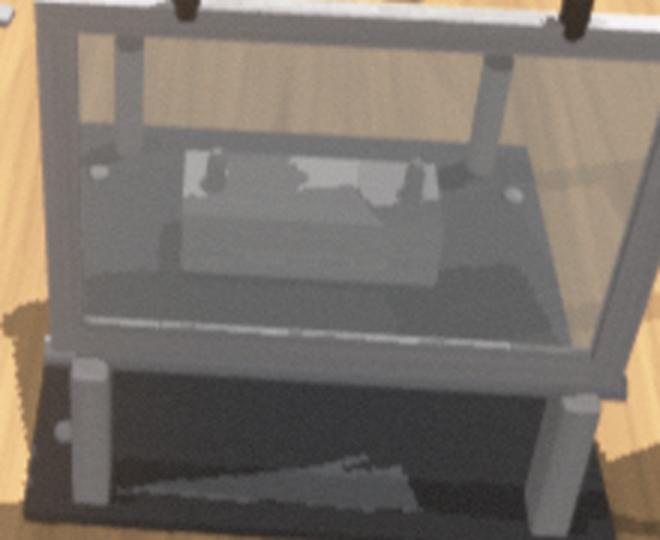

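View pics/t39.png

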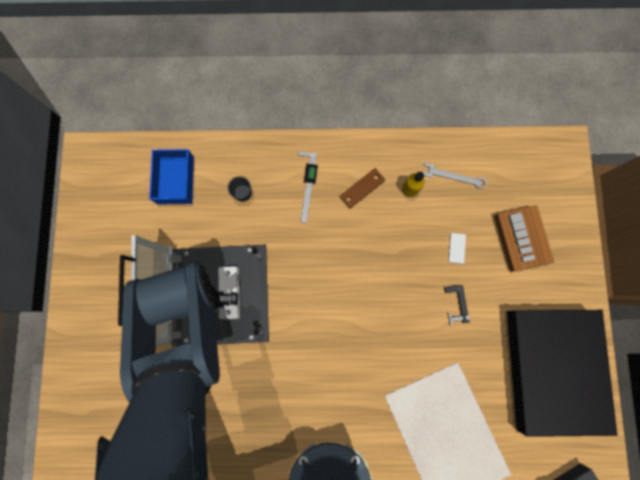

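Call:
send_rows --plan '[{"linear": [0.1, -1, 0], "roll": 0}, {"linear": [0.2, -1, 0], "roll": 0}, {"linear": [0.2, -1, 0], "roll": 0}, {"linear": [0.2, -1, 0], "roll": 0}, {"linear": [0.2, -1, 0], "roll": 0}]' --claw 30

```text
t: 70.28
tcp_pos: [0.4836, 0.2538, 0.3584]
tool_rot: [0.707, 0.012, -0.014, -0.707]
force: [0.8, 0.1, -0.6]
finger_gap: 0.352
```

Call:
send_rows --plan '[{"linear": [0.1, -1, 0.2], "roll": 0}, {"linear": [0, -0.6, 0.8], "roll": 0}, {"linear": [0, 0, 1], "roll": 0}, {"linear": [0, 0, 1], "roll": 0}, {"linear": [0, 0, 1], "roll": 0}]'

```text
t: 70.9
tcp_pos: [0.4823, 0.3748, 0.4051]
tool_rot: [0.708, 0.012, -0.014, -0.706]
force: [-0.4, -1.0, 0.9]
finger_gap: 0.354
```

Call:
send_rows --plan '[{"linear": [0, 0, 0.6], "roll": 0}, {"linear": [0, 0, 0.4], "roll": 0}, {"linear": [0, 0, 0], "roll": 0}, {"linear": [0, 0, 0], "roll": 0}, {"linear": [0, 0, 0], "roll": 0}]'

```text
t: 71.53
tcp_pos: [0.4814, 0.4033, 0.4073]
tool_rot: [0.707, 0.013, -0.012, -0.707]
force: [-0.4, -0.5, 0.7]
finger_gap: 0.35
```

Run:
```python
from h import *
C=cam('wrist'); im=snap('wrist','w40.png')
snap('side','s40.png')
rel([.483,.408,.315],.0365); print(manip.sense()['tcp_pos'])
print('bar px pred',w2px(C,[[.42,.404,.332],[.483,.406,.332]]))
```

```text
tool units to go [0.06 3.08 0.15] roll -0.01 yaw now 0.0355
[0.48137044 0.40346476 0.40730124]
bar px pred [[325.39700065 156.61291009]
 [324.61780436 256.58097078]]
```

View pics/w40.png

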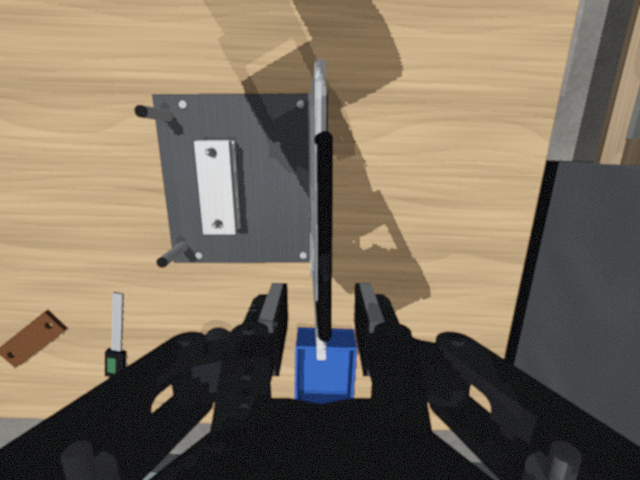

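View pics/s40.png

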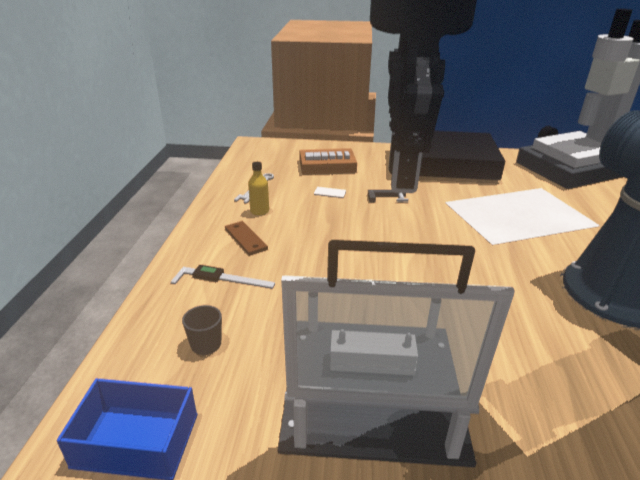

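Call:
send_rows --plan '[{"linear": [0.05, 0.6, 0.08], "roll": 0}, {"linear": [0, 0.8, 0], "roll": 0}, {"linear": [0, 0.8, 0], "roll": 0}, {"linear": [0, 0.6, 0], "roll": 0}, {"linear": [0, 0.25, 0], "roll": 0}]'

```text
t: 72.25
tcp_pos: [0.4823, 0.4059, 0.3144]
tool_rot: [0.707, 0.012, -0.013, -0.707]
force: [0.2, 1.0, 1.0]
finger_gap: 0.346
```

Call:
send_rows --plan '[{"linear": [0, 0, 0], "roll": 0}, {"linear": [0, 0, 0], "roll": 0}, {"linear": [0, 0, 0], "roll": 0}, {"linear": [0, 0, 0], "roll": 0}, {"linear": [0, 0, 0], "roll": 0}]' --claw 0 --force 35

```text
t: 72.88
tcp_pos: [0.4827, 0.4057, 0.3157]
tool_rot: [0.708, 0.013, -0.013, -0.706]
force: [0.4, -6.1, -0.7]
finger_gap: 0.104
```

Run:
```python
from h import *
s=manip.sense(); print(s['tcp_pos'],s['force'],s['finger_gap']*85.4)
hy=.395; hz=.092-(.333-s['tcp_pos'][2])
p=np.array([hy-.24*np.cos(1.61),hz+.24*np.sin(1.61)])
N=30
for i in range(1,N+1):
    a=1.61*(1-i/N); q=np.array([hy-.24*np.cos(a),hz+.24*np.sin(a)])
    d=(q-p)/.03; p=q; print(i,round(a,3),'y',(-d[1]).round(2),'z',d[0].round(2),q.round(3))
```

```text
[0.48273351 0.40565416 0.31570489] [ 0.43121624 -6.06758189 -0.70074568] 8.920753565084558
1 1.556 y -0.01 z -0.43 [0.392 0.315]
2 1.503 y 0.02 z -0.43 [0.379 0.314]
3 1.449 y 0.04 z -0.43 [0.366 0.313]
4 1.395 y 0.06 z -0.42 [0.353 0.311]
5 1.342 y 0.09 z -0.42 [0.34  0.308]
6 1.288 y 0.11 z -0.42 [0.328 0.305]
7 1.234 y 0.13 z -0.41 [0.316 0.301]
8 1.181 y 0.15 z -0.4 [0.304 0.297]
9 1.127 y 0.17 z -0.39 [0.292 0.291]
10 1.073 y 0.19 z -0.38 [0.28  0.286]
11 1.02 y 0.21 z -0.37 [0.269 0.279]
12 0.966 y 0.23 z -0.36 [0.259 0.272]
13 0.912 y 0.25 z -0.35 [0.248 0.265]
14 0.859 y 0.27 z -0.33 [0.238 0.256]
15 0.805 y 0.29 z -0.32 [0.229 0.248]
16 0.751 y 0.31 z -0.3 [0.22  0.239]
17 0.698 y 0.32 z -0.28 [0.211 0.229]
18 0.644 y 0.34 z -0.27 [0.203 0.219]
19 0.59 y 0.35 z -0.25 [0.196 0.208]
20 0.537 y 0.36 z -0.23 [0.189 0.197]
21 0.483 y 0.37 z -0.21 [0.182 0.186]
22 0.429 y 0.39 z -0.19 [0.177 0.175]
23 0.376 y 0.39 z -0.17 [0.172 0.163]
24 0.322 y 0.4 z -0.15 [0.167 0.151]
25 0.268 y 0.41 z -0.12 [0.164 0.138]
26 0.215 y 0.42 z -0.1 [0.161 0.126]
27 0.161 y 0.42 z -0.08 [0.158 0.113]
28 0.107 y 0.43 z -0.06 [0.156 0.1  ]
29 0.054 y 0.43 z -0.03 [0.155 0.088]
30 0.0 y 0.43 z -0.01 [0.155 0.075]
```

Call:
send_rows --plan '[{"linear": [0, -0.01, -0.43], "roll": 0}, {"linear": [0, 0.02, -0.43], "roll": 0}, {"linear": [0, 0.04, -0.43], "roll": 0}, {"linear": [0, 0.06, -0.42], "roll": 0}, {"linear": [0, 0.09, -0.42], "roll": 0}]'

```text
t: 73.5
tcp_pos: [0.4853, 0.3419, 0.3108]
tool_rot: [-0.707, -0.013, 0.012, 0.707]
force: [-1.5, 2.4, 6.0]
finger_gap: 0.101
```

Call:
send_rows --plan '[{"linear": [0, 0.11, -0.42], "roll": 0}, {"linear": [0, 0.13, -0.41], "roll": 0}, {"linear": [0, 0.15, -0.4], "roll": 0}, {"linear": [0, 0.17, -0.39], "roll": 0}, {"linear": [0, 0.19, -0.38], "roll": 0}]'

```text
t: 74.12
tcp_pos: [0.4875, 0.2814, 0.2872]
tool_rot: [0.707, 0.013, -0.012, -0.707]
force: [-0.5, 1.4, 5.0]
finger_gap: 0.097
```

Call:
send_rows --plan '[{"linear": [0, 0.21, -0.37], "roll": 0}, {"linear": [0, 0.23, -0.36], "roll": 0}, {"linear": [0, 0.25, -0.35], "roll": 0}, {"linear": [0, 0.27, -0.33], "roll": 0}, {"linear": [0, 0.29, -0.32], "roll": 0}]'

```text
t: 74.75
tcp_pos: [0.4894, 0.2298, 0.249]
tool_rot: [0.707, 0.013, -0.013, -0.707]
force: [1.9, 0.9, 3.4]
finger_gap: 0.106
```

Tracking well with low forces.

Call:
send_rows --plan '[{"linear": [0, 0.31, -0.3], "roll": 0}, {"linear": [0, 0.32, -0.28], "roll": 0}, {"linear": [0, 0.34, -0.27], "roll": 0}, {"linear": [0, 0.35, -0.25], "roll": 0}, {"linear": [0, 0.36, -0.23], "roll": 0}]'

```text
t: 75.38
tcp_pos: [0.4909, 0.1897, 0.1986]
tool_rot: [0.707, 0.013, -0.013, -0.706]
force: [0.7, -1.8, 3.9]
finger_gap: 0.101
```

Call:
send_rows --plan '[{"linear": [0, 0.37, -0.21], "roll": 0}, {"linear": [0, 0.39, -0.19], "roll": 0}, {"linear": [0, 0.39, -0.17], "roll": 0}, {"linear": [0, 0.4, -0.15], "roll": 0}, {"linear": [0, 0.41, -0.12], "roll": 0}]'

```text
t: 76.0
tcp_pos: [0.4919, 0.1639, 0.1396]
tool_rot: [0.708, 0.014, -0.013, -0.706]
force: [3.0, -5.4, 4.6]
finger_gap: 0.105
```

Call:
send_rows --plan '[{"linear": [0, 0.4, -0.1], "roll": 0}, {"linear": [0, 0.4, -0.08], "roll": 0}, {"linear": [0, 0.3, -0.05], "roll": 0}, {"linear": [0, 0.2, -0.02], "roll": 0}, {"linear": [0, 0.1, -0.01], "roll": 0}]'

```text
t: 76.62
tcp_pos: [0.4922, 0.1556, 0.0974]
tool_rot: [0.708, 0.013, -0.013, -0.706]
force: [2.3, -10.2, 3.3]
finger_gap: 0.104
```

Call:
send_rows --plan '[{"linear": [0, 0.15, -0.03], "roll": 0}, {"linear": [0, 0.15, -0.02], "roll": 0}, {"linear": [0, 0.15, 0], "roll": 0}, {"linear": [0, 0.1, 0], "roll": 0}, {"linear": [0, 0, 0], "roll": 0}]'

```text
t: 77.25
tcp_pos: [0.4922, 0.1543, 0.0808]
tool_rot: [0.708, 0.013, -0.013, -0.706]
force: [4.8, -9.0, -1.1]
finger_gap: 0.104
```

Call:
send_rows --plan '[{"linear": [0, 0.08, 0], "roll": 0}, {"linear": [0, 0.08, 0], "roll": 0}, {"linear": [0, 0, 0], "roll": 0}, {"linear": [0, 0, 0], "roll": 0}, {"linear": [0, 0, 0], "roll": 0}]'

```text
t: 77.88
tcp_pos: [0.4922, 0.1542, 0.0761]
tool_rot: [0.708, 0.013, -0.013, -0.706]
force: [2.9, -10.1, 0.3]
finger_gap: 0.105
```

Call:
send_rows --plan '[{"linear": [0, 0.08, 0], "roll": 0}, {"linear": [0, 0.08, 0], "roll": 0}, {"linear": [0, 0, 0], "roll": 0}, {"linear": [0, 0, 0], "roll": 0}, {"linear": [0, 0, 0], "roll": 0}]'

```text
t: 78.5
tcp_pos: [0.4922, 0.1541, 0.0713]
tool_rot: [0.708, 0.013, -0.013, -0.706]
force: [3.4, -11.2, -0.3]
finger_gap: 0.1
```

Run:
```python
from h import *
im=snap('side','s41.png')
cv2.imwrite('pics/s41z.png',cv2.resize(im[240:460,270:490],None,fx=2.7,fy=2.7,interpolation=cv2.INTER_CUBIC))
```

```text
(no output)
```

View pics/s41z.png

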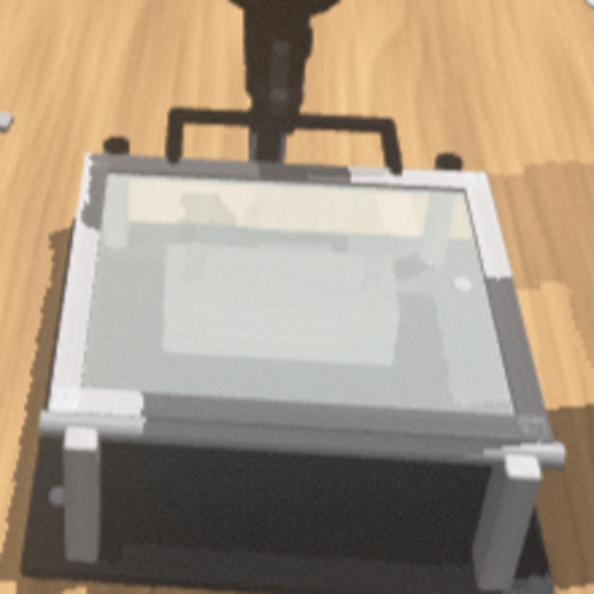

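Call:
send_rows --plan '[{"linear": [0, 0.08, -0.03], "roll": 0}, {"linear": [0, 0.08, 0], "roll": 0}, {"linear": [0, 0, 0], "roll": 0}, {"linear": [0, 0, 0], "roll": 0}, {"linear": [0, 0, 0], "roll": 0}]'

```text
t: 79.18
tcp_pos: [0.4924, 0.1541, 0.0695]
tool_rot: [0.708, 0.014, -0.013, -0.706]
force: [-2.9, -7.5, 23.9]
finger_gap: 0.104
```

Call:
send_rows --plan '[{"linear": [0, 0, 0], "roll": 0}, {"linear": [0, 0, 0], "roll": 0}, {"linear": [0, 0, 0], "roll": 0}, {"linear": [0, 0, 0], "roll": 0}, {"linear": [0, 0, 0], "roll": 0}]' --claw 28

```text
t: 79.8
tcp_pos: [0.4915, 0.1556, 0.0671]
tool_rot: [0.707, 0.013, -0.013, -0.707]
force: [-0.6, -0.1, -0.1]
finger_gap: 0.325
```

Run:
```python
from h import *
snap('wrist','w42.png'); print(manip.sense()['force'],manip.sense()['tcp_pos'])
```

```text
[ 0.47836019 -0.05754427 -0.50220726] [0.491584   0.15562275 0.06719469]
```

View pics/w42.png

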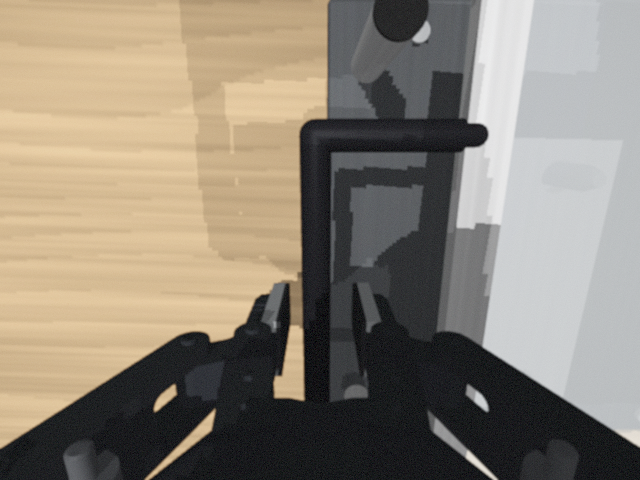

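Call:
send_rows --plan '[{"linear": [0, -0.5, 0], "roll": 0}, {"linear": [0, -0.8, 0], "roll": 0}, {"linear": [0, -0.9, 0], "roll": 0}, {"linear": [0, -1, 0], "roll": 0}, {"linear": [0, -1, 0], "roll": 0}]'

```text
t: 80.47
tcp_pos: [0.4916, 0.1556, 0.1954]
tool_rot: [-0.707, -0.013, 0.012, 0.707]
force: [0.2, -0.5, 0.4]
finger_gap: 0.329
```

Call:
send_rows --plan '[{"linear": [0, -0.8, -0.5], "roll": 0}, {"linear": [0, 0, -1], "roll": 0}, {"linear": [0, 0, -1], "roll": 0}, {"linear": [0, 0, -1], "roll": 0}, {"linear": [0, 0, -0.5], "roll": 0}]'

```text
t: 81.1
tcp_pos: [0.4962, 0.0345, 0.2184]
tool_rot: [0.707, 0.013, -0.012, -0.707]
force: [-0.4, 0.5, 0.8]
finger_gap: 0.328
```

Call:
send_rows --plan '[{"linear": [0, 0, 0], "roll": 0}, {"linear": [0, 0, 0], "roll": 0}, {"linear": [0, 0, 0], "roll": 0}, {"linear": [0, 0, 0], "roll": 0}, {"linear": [0, 0, 0], "roll": 0}]'

```text
t: 81.72
tcp_pos: [0.4961, 0.036, 0.2174]
tool_rot: [-0.707, -0.013, 0.013, 0.707]
force: [-0.7, -0.0, 1.0]
finger_gap: 0.332
```

Run:
```python
from h import *
C=cam('wrist'); im=snap('wrist','w43.png')
snap('side','s43.png')
im=snap('top','t43.png'); cv2.imwrite('pics/t43z.png',cv2.resize(im[215:365,150:350],None,fx=4,fy=4,interpolation=cv2.INTER_CUBIC))
# predicted bar ends for theta
c=np.array([.481,.254]);u=np.array([np.cos(.0365),np.sin(.0365)]);v=np.array([-u[1],u[0]])
for th in(0,.03,.06,.1):
    y=.14-.24*np.cos(th); z=.092+.24*np.sin(th)
    P=[[*(c+s*u+y*v),z] for s in(-.065,.065)]
    print(th,'side',w2px(cam('side'),P).round(1).tolist(),'wrist',w2px(C,P).round(1).tolist())
```

```text
0 side [[411.8, 286.2], [333.6, 282.3]] wrist [[483.0, 138.5], [462.4, 301.0]]
0.03 side [[412.3, 282.8], [333.7, 278.9]] wrist [[487.8, 138.5], [466.0, 304.9]]
0.06 side [[412.8, 279.5], [333.8, 275.6]] wrist [[493.2, 138.4], [470.1, 309.1]]
0.1 side [[413.6, 275.1], [334.0, 271.2]] wrist [[501.3, 138.3], [476.3, 315.0]]
```

View pics/s43.png

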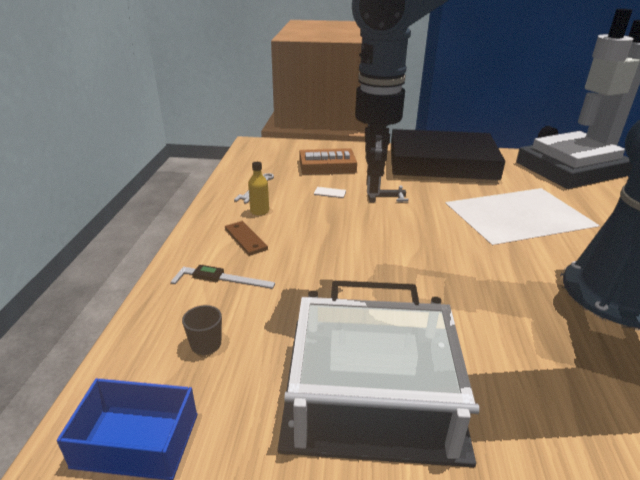

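View pics/w43.png

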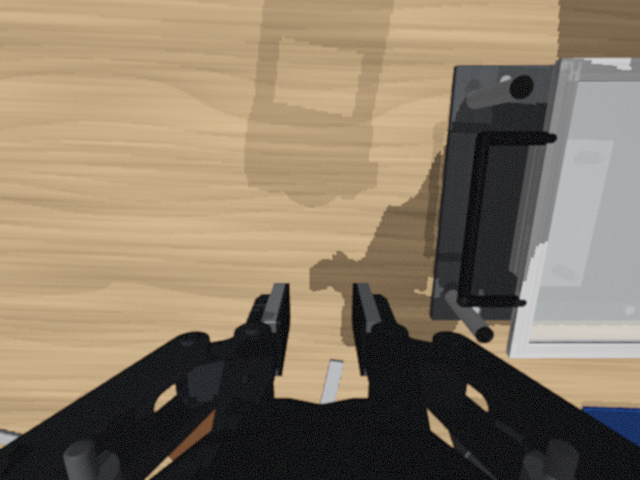

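View pics/t43z.png

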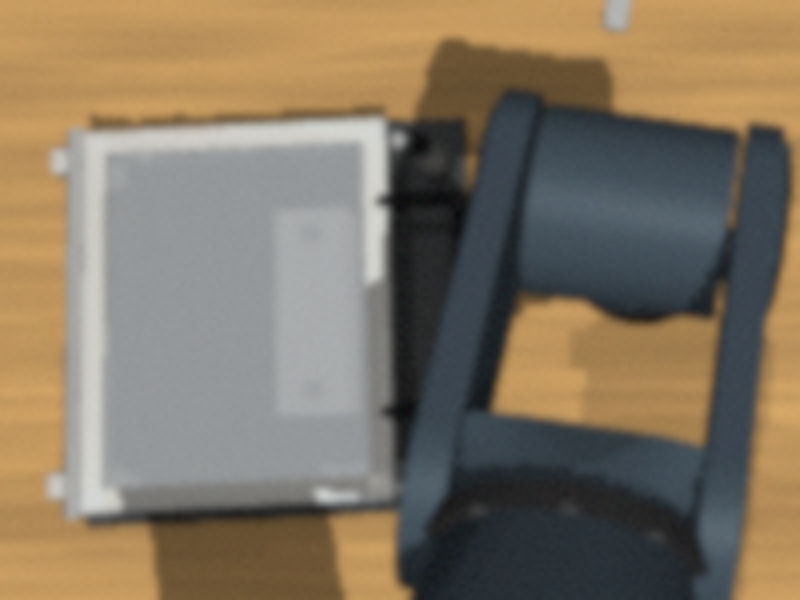

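Run:
```python
from h import *
print(manip.sense()['t'],manip.sign_off())
```

```text
the job is handed in; nothing more can be done
81.875 None
```

The job is done and handed in at about 82 s of the 210 s allowed; the sign-off gave no verdict.

I swung the cover up to its stop, stacked the three aluminium plates present over both pins, and laid one white sheet between each pair. I then lowered the cover by its bar until it met the stop with about 24 N, and let go.

**Last checks**
- **Plates:** each came down to contact at its expected height, and both pins show through the top plate's holes.
- **Cover:** in the side and wrist pictures the bar sits where it should for angle 0, within about 0.01 rad.
- **Bench:** the spare sheet, the brown look-alike and the other things look unmoved.

**What went less well**
- My first grasp of one sheet closed above it and nudged it a few millimetres. I regrasped it lower and it went on fine.
- The second sheet lies roughly 1.6 degrees off the plate under it, with a 1 to 2 mm offset at one end. I judged that square enough and left it.
- During opening, the bar sat higher in the jaws than I had assumed, so forces along y and z each reached about 35 N for a moment before I corrected the arc.

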